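Pack the dry-goods order into one shallow carton

TASK

Finish packing the dry-goods order: slide the flat tin that lies loose in the carton up against one of the carton's two end walls, then set the three white boxes beside it so that all four pieces stand flat on the carton's floor together, none on top of another. The set only just fits. Do not let a box fall over, and leave the other things on the counter where they are.

Things in the scene. Friction and masses are not known exactly. Their poses are not given: they have to be found in the camera images.
- carton: Shallow open cardboard carton, fixed, 199 x 123 mm outside and 40 mm high, walls and floor 5 mm thick: inside 189 mm (along its x) by 113 mm (along its y), 35 mm deep. Origin: centre of its underside, on the counter; z up. Its end walls are at +x and -x. Only what stands above its walls and the neighbours can be held as a piece goes in.
- flat_tin: Flat metal tin, 100 (its x) x 110 (its y) x 20 mm high, 0.2 to 0.4 kg. Loose on the carton's floor, its x along the carton's x, up to 30 mm off the middle, 1.5 mm beside it along y: too wide to grip, so push its side from the larger of the two end gaps (44 to 75 mm wide); sliding takes under 4 N. Origin: centre of its underside; z up.
- low_box: White box, kraft band at its foot, the lowest of three: 86 (its x) x 42 (its y) x 62 mm high, about 0.2 kg. Stands on the counter. Origin: centre of its underside; z up. It fits lengthwise between the tin (once home) and the other end wall, along one side wall, with 3 mm to spare in length.
- slim_box: White box, kraft band at its foot, 36 (its x) x 68 (its y) x 90 mm high, about 0.16 kg. Stands on the counter. Origin: centre of its underside; z up. It and the stout box stand side by side in the space beside the low box, their 68 mm across the carton (113 mm = 42 + 68 + 3 to spare), their 36 and 50 mm along it (189 mm = 100 + 36 + 50 + 3 to spare).
- stout_box: White box, kraft band at its foot, the tallest: 50 (its x) x 68 (its y) x 100 mm high, about 0.2 kg. Stands on the counter. Origin: centre of its underside; z up. Its place is told under the slim box.
- timer: Bystander: round white kitchen timer, 48 mm across, 24 mm high. Origin: centre of its underside.
- tape_roll: Bystander: roll of tape lying flat, 90 mm across, 24 mm high. Origin: centre of its underside.
- spice_jar: Bystander: round spice jar with a black cap, 44 mm across, 85 mm high. Origin: centre of its underside.
- ramekin: Bystander: white ceramic bowl, 80 mm across, 42 mm high. Origin: centre of its underside.
- salt_can: Bystander: round can, 60 mm across, 90 mm high. Origin: centre of its underside.
- mug: Bystander: white mug, 76 mm across without its handle, 85 mm high. Origin: centre of its underside.
- spatula: Bystander: spatula lying flat, 240 mm long. Origin: on its underside.
Mind the look-alikes: they are no part of the job. What is shaped like the slim_box but orange or red is not meant.

How it is judged (in metres and radians):
On the way:
1. the flat tin has been slid up to an end wall of the carton (within 5 mm) ((x of flat_tin in the frame of carton above 0.0395 m or x of flat_tin in the frame of carton below -0.0395 m)), for 0.2 s.
At the end, for the whole second after the job is handed in: The flat tin and all three boxes are within the carton's walls, each standing with its own underside on the carton's floor (within 4 mm) and upright (within 0.06 rad), let go and at rest (x of flat_tin in the frame of carton between -0.06 and 0.06 m and y of flat_tin in the frame of carton between -0.02 and 0.02 m and z of flat_tin in the frame of carton between 0 and 0.009 m and angle between each of flat_tin, low_box, slim_box, stout_box's own z axis and vertical below 0.06 rad and linear speed of each of flat_tin, low_box, slim_box, stout_box below 0.02 m/s and x of low_box in the frame of carton between -0.085 and 0.085 m and y of low_box in the frame of carton between -0.045 and 0.045 m and z of low_box in the frame of carton between 0 and 0.009 m and x of slim_box in the frame of carton between -0.085 and 0.085 m and y of slim_box in the frame of carton between -0.045 and 0.045 m and z of slim_box in the frame of carton between 0 and 0.009 m and x of stout_box in the frame of carton between -0.085 and 0.085 m and y of stout_box in the frame of carton between -0.045 and 0.045 m and z of stout_box in the frame of carton between 0 and 0.009 m); the robot touches nothing.
It fails at once if a box fell over (leaned more than 0.7 rad) (angle between any of low_box, slim_box, stout_box's own z axis and vertical above 0.7 rad).
It fails at once if a bystander was moved more than 30 mm (distance of any of timer, tape_roll, spice_jar, ramekin, salt_can, mug, spatula from where it was at the start of the episode above 0.03 m).
It also fails if it takes over 72 s, if anything falls off the work surface, if the arm or the gripper's body presses on something with over 40 N, if the wrist force passes 120 N, or if a joint passes its speed limit or range.

ROBOT

A 6-joint arm with a two-finger parallel gripper is mounted at the origin on the work surface. World frame = base frame: x ahead of the robot, y to its left, z up, the work surface at z = 0. Lengths are in m, angles in degrees, forces in N, time in s.
With the tool pointing down it reaches from about 0.25 to 0.725 m from the base axis. Payload 9.7 kg.
Tool frame: the origin (TCP) lies at the very end of the fingers, on their centre line; the grasp point (between the pads) lies 19 mm behind it; y points along the fingers, x is the direction in which the jaws open and shut, and the axes are right-handed (so a half turn about y gives the same grasp; the last joint's range is limited). The gripper opens to 85 mm and grips with 20 to 120 N. Pads are 22 mm wide; open, the fingers measure 114 mm over their backs; the gripper's body (76 mm by 85 mm) begins 54 mm behind the grasp point. The pads swing forward as they close: fully open they stand 13 mm farther back than shut.
Start: joints at [76.719, 4.979, 10.078, 95.1, 0, 90], TCP at [0.126, 0.535, 0.231] pointing down, gripper open.
Joint ranges: [-179.16, 179.16], [-48.56, 103.87], [-65.8, 70.77], [-126.05, 130.52], [-82.76, 87.17], [-180, 180]. Speed limits (degrees/s): [127.2, 127.2, 147.25, 180, 180, 180].

INTERFACE

Orientations are given as [roll, pitch, yaw] about the fixed x, y, z axes, in that order (R = Rz(yaw) Ry(pitch) Rx(roll)).
In Python, from workcell import bot gives the robot as it stands.
- The arm moves only by the shell command python3 -m jog 'ROWS' [FORCE]. ROWS is JSON, a list of rows, each an object with "rotation": the turn, a rotation vector about the world's x, y, z in degrees, a list of three; "travel": the shift along the world's x, y, z in mm, a list of three; "jaw": the gripper command: -1 is shut, 1 is fully open, values between are in proportion. In form: [{"rotation": [rx, ry, rz], "travel": [x, y, z], "jaw": jaw}, ...]. A call has 1 to 8 rows; each row shifts and turns the commanded pose from where the row before left it; what a row does not reach is not made up. A row lasts 1/8 s, in which the tool goes at most 62.5 mm and 10.7 degrees, less where a joint would pass 70% of its speed; a pose out of reach is approached as far as the arm can. A call with a gripper value outside its range is refused whole. The fingers move at their own pace and stop on an object; FORCE is the grip in N (left out, the last holds). Time passes only in rows, so rows that do not move let the fingers close. It gives the time, the measured TCP pose, the force and the opening at its end, in the units of the state.
- bot.get_obs(): the state, without advancing time (a new reading comes with each control period).
- bot.camera(name): name is "scene" or "top" or "wrist"; returns the picture (480x640x3 uint8, red, green, blue); there is no depth.
- bot.camera_params(name): a dict with "K" (3x3 intrinsics, pixels), "view" (4x4, takes a point from world to camera coordinates). Camera axes: x right, y up, looking along -z (the intrinsics and any distortion apply to the point x, -y, -z); pixel columns grow to the right and rows downward; lengths in m; the calibration is good to about 2 mm. The wrist camera is an equidistant fisheye: a pixel r from the principal point sees the ray r / f radians off the axis. A picture is of the moment at which its call begins: read the wrist's pose just before it. camera_params takes no time and is no camera call; for the wrist camera it gives the pose at the moment of the call.
- bot.job_done(): hands the job in, once; it reports no verdict.
Trained networks look in the newest picture that a camera, given by its name, has taken for a name from the list of things; names that differ only in an ending like _2 or _b are one class to them, and where a whole thing is asked for, a point or a joint stands for the part that bears it (a point fixed in the world has none). Each returns a list of dicts, best first, with "score" (0 to 1); they miss things now and then, are a little off and sometimes report something else, mostly with a low value. They report only what shows in the picture. A call takes as long as a camera call. They do not tell look-alikes from the thing itself.
- bot.recognise(camera, thing): "xy" ([column, row] in pixels, amid what is visible of it).
- bot.trace(camera, thing): "mask" (480x640 bool, what is visible of it) and "xy" ([column, row] in pixels, amid what is visible of it).
The state is a dict: "time": time; "q": joint angles; "qd": joint speeds; "joint_efforts": joint torques, N m; "ee_pos": TCP position; "tcp_rot": TCP orientation; "wrist_force": force on the tool from outside, world axes, zero at the start; "torque": the same for the moment, N m; "opening": finger opening in m.
Only numpy, scipy, OpenCV 4.12 (cv2) and the standard library are available. Lean on these libraries where they do the work, as an engineer would, in place of code of your own. Each camera call takes 0.05 s, during which the arm holds its last target.

## Working session

There is one attempt and no reset: what is moved stays moved. The work goes in short steps, Python scripts to look and compute and a shell command to move; the robot and the scene stay as the last step left them, time stands still between calls to the robot, and variables do not carry over. Pictures are saved under pics/ and viewed, and the job is handed in when it is done.

```bash
ls; mkdir -p pics; python3 - <<'E'
from workcell import bot
import cv2
for n in ("scene","top"):
    im=bot.camera(n); cv2.imwrite(f"pics/{n}0.png",im[:,:,::-1])
    p=bot.camera_params(n); print(n,p)
print(bot.get_obs())
E
```

```text
pics
scene {'K': array([[497.52716481,   0.        , 318.34236594],
       [  0.        , 497.52716481, 241.72304789],
       [  0.        ,   0.        ,   1.        ]]), 'view': array([[-0.23793946,  0.97126331,  0.0056919 ,  0.15996971],
       [-0.5827704 , -0.14744997,  0.79914777,  0.25289795],
       [ 0.77702218,  0.18683172,  0.60110768, -1.79240068],
       [ 0.        ,  0.        ,  0.        ,  1.        ]])}
top {'K': array([[470.53428194,   0.        , 322.02996115],
       [  0.        , 470.53428194, 234.50918074],
       [  0.        ,   0.        ,   1.        ]]), 'view': array([[ 9.11636236e-02, -9.95835914e-01,  1.63346404e-04,
        -7.29695354e-02],
       [ 9.73664215e-01,  8.91683370e-02,  2.09826127e-01,
        -5.29155800e-01],
       [-2.08966959e-01, -1.89694656e-02,  9.77738702e-01,
        -1.03204332e+00],
       [ 0.00000000e+00,  0.00000000e+00,  0.00000000e+00,
         1.00000000e+00]])}
{'time': 0.1, 'q': array([7.67188862e+01, 5.00710332e+00, 1.00381432e+01, 9.50981310e+01,
       7.02389455e-04, 8.99994869e+01]), 'qd': array([ 0.00295581,  0.01043262,  0.00417773, -0.0017354 , -0.12495533,
       -0.0616374 ]), 'joint_efforts': array([-1.00266203e-03, -5.21562195e+01,  4.65653694e+01,  1.60168251e-02,
        1.44355448e-05,  7.30608960e-07]), 'ee_pos': array([0.12630128, 0.53509499, 0.23065445]), 'tcp_rot': array([-8.99992970e+01,  6.70911737e-02,  7.67193993e+01]), 'wrist_force': array([0.13562341, 0.04025995, 0.60007846]), 'torque': array([ 0.01527936,  0.01532636, -0.02818679]), 'opening': 0.08524826881534002}
```

View pics/scene0.png

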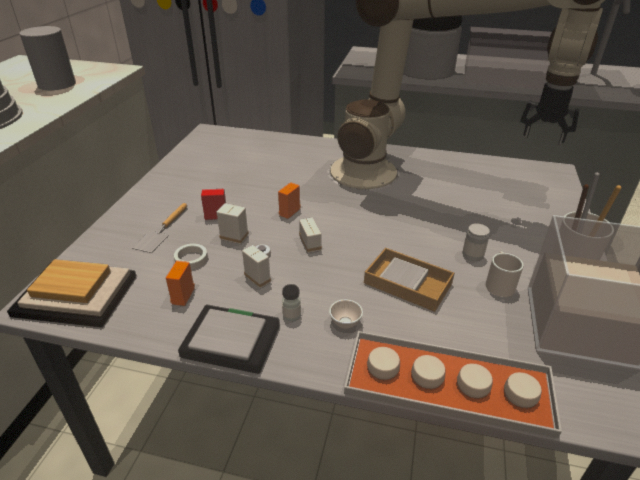

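View pics/top0.png

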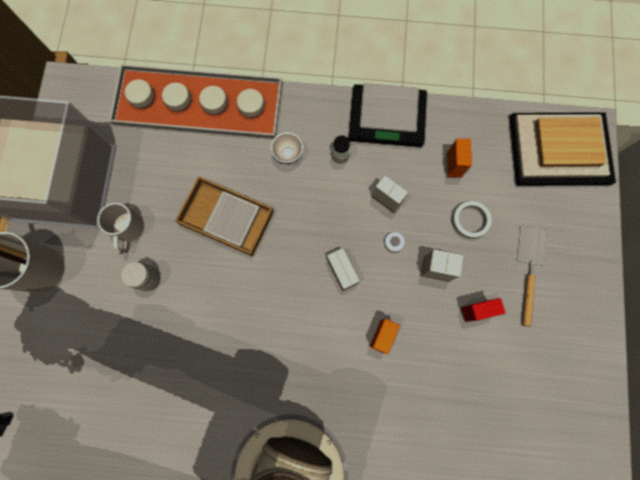

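Top view: the white boxes are at (390,193), (342,268) and (443,264). The orange and red decoys are at (459,157), (385,335) and (486,310). The carton is at (225,215), with its larger gap at the left end. Next I'll trace everything.

```bash
cat > h.py <<'E'
import numpy as np, cv2
from scipy.optimize import minimize
from workcell import bot
DIM=dict(carton=(.199,.123,.04),flat_tin=(.1,.11,.02),low_box=(.086,.042,.062),slim_box=(.036,.068,.09),stout_box=(.05,.068,.1))
def proj(P,p):
    P=np.atleast_2d(P); c=P@p['view'][:3,:3].T+p['view'][:3,3]
    c=c*[1,-1,-1]; u=c@p['K'].T; return u[:,:2]/u[:,2:]
def unproj(uv,z,p):
    R=p['view'][:3,:3];t=p['view'][:3,3];o=-R.T@t
    d=np.linalg.inv(p['K'])@[uv[0],uv[1],1]; d=R.T@(d*[1,-1,-1]); return o+d*(z-o[2])/d[2]
def corners(x,y,yaw,d,z0=0):
    c,s=np.cos(yaw),np.sin(yaw)
    return np.array([[x+c*a*d[0]/2-s*b*d[1]/2,y+s*a*d[0]/2+c*b*d[1]/2,z0+h*d[2]] for h in(0,1) for a,b in((-1,-1),(1,-1),(1,1),(-1,1))])
S=4
def sil(P,p):
    m=np.zeros((480*S,640*S),np.uint8)
    h=cv2.convexHull(((proj(P,p)+.5)*S).astype(np.float32)); cv2.fillConvexPoly(m,h.astype(np.int32),255)
    return cv2.resize(m,(640,480),interpolation=cv2.INTER_AREA)/255.
E
python3 - <<'E'
from h import *
import pickle
out={}
T=["carton","flat_tin","low_box","slim_box","stout_box","timer","tape_roll","spice_jar","ramekin","salt_can","mug","spatula"]
for n in("top","scene"):
    p=bot.camera_params(n)
    for t in T:
        r=bot.trace(n,t); out[n,t]=r
        for k in r[:5]: print(n,t,round(k['score'],2),np.round(k['xy']),k['mask'].sum(),np.round(unproj(k['xy'],.03,p)[:2],3))
pickle.dump(out,open('tr.pkl','wb'))
print(bot.get_obs()['time'])
for n,c in (("top",(160,120,340,200)),("scene",(180,170,290,150))):
    im=cv2.imread(f"pics/{n}0.png");x,y,w,h=c
    cv2.imwrite(f"pics/{n}crop.png",cv2.resize(im[y:y+h,x:x+w],None,fx=2.3,fy=2.3,interpolation=cv2.INTER_CUBIC))
E
```

```text
top flat_tin 0.91 [234. 218.] 1838 [0.559 0.189]
top low_box 0.89 [345. 269.] 780 [ 0.463 -0.084]
top slim_box 0.81 [462. 159.] 811 [ 0.759 -0.348]
top slim_box 0.68 [389. 195.] 794 [ 0.652 -0.177]
top slim_box 0.57 [387. 336.] 669 [ 0.318 -0.191]
top stout_box 0.79 [443. 268.] 1085 [ 0.487 -0.313]
top tape_roll 0.86 [466. 229.] 686 [ 0.584 -0.364]
top spice_jar 0.91 [340. 147.] 438 [ 0.763 -0.048]
top ramekin 0.71 [140. 278.] 824 [0.399 0.388]
top ramekin 0.6 [289. 147.] 747 [0.753 0.078]
top salt_can 0.91 [140. 277.] 832 [0.399 0.389]
top salt_can 0.35 [119. 227.] 1401 [0.513 0.457]
top mug 0.91 [122. 226.] 1416 [0.517 0.452]
top mug 0.39 [233. 221.] 1856 [0.553 0.191]
top spatula 0.89 [532. 254.] 1460 [ 0.538 -0.519]
top spatula 0.59 [122. 225.] 1433 [0.52  0.451]
top spatula 0.19 [346. 271.] 795 [ 0.458 -0.086]
scene flat_tin 0.93 [407. 273.] 876 [0.564 0.211]
scene flat_tin 0.15 [156. 237.] 637 [ 0.577 -0.5  ]
scene low_box 0.95 [310. 234.] 646 [ 0.456 -0.077]
scene slim_box 0.7 [290. 200.] 636 [ 0.295 -0.186]
scene slim_box 0.67 [182. 281.] 974 [ 0.734 -0.343]
scene slim_box 0.65 [214. 205.] 605 [ 0.381 -0.409]
scene slim_box 0.63 [256. 264.] 842 [ 0.623 -0.182]
scene stout_box 0.7 [232. 224.] 1012 [ 0.462 -0.316]
scene stout_box 0.41 [267. 249.] 83 [ 0.555 -0.176]
scene timer 0.74 [291. 301.] 680 [ 0.736 -0.053]
scene timer 0.39 [262. 249.] 97 [ 0.557 -0.188]
scene tape_roll 0.74 [193. 250.] 406 [ 0.607 -0.371]
scene spice_jar 0.79 [292. 302.] 565 [ 0.741 -0.049]
scene ramekin 0.91 [346. 314.] 727 [0.748 0.084]
scene salt_can 0.66 [476. 239.] 808 [0.366 0.387]
scene salt_can 0.18 [256. 263.] 869 [ 0.619 -0.184]
scene mug 0.71 [504. 275.] 1232 [0.506 0.458]
scene spatula 0.84 [154. 234.] 752 [ 0.566 -0.511]
scene spatula 0.71 [346. 313.] 772 [0.745 0.085]
scene spatula 0.67 [505. 273.] 1251 [0.5   0.461]
1.3
```

View pics/topcrop.png

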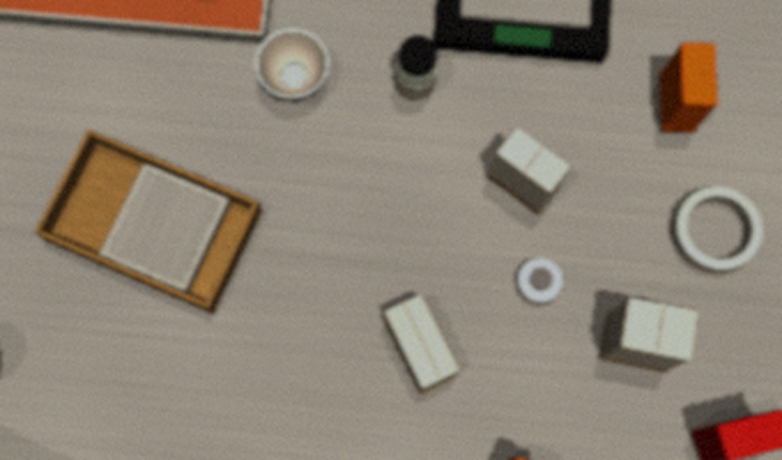

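View pics/scenecrop.png

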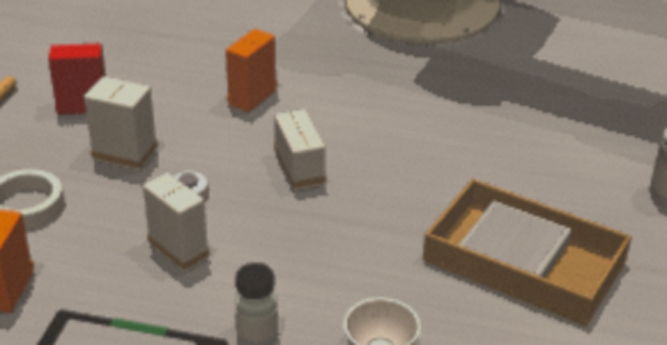

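```bash
cat > fit.py <<'E'
from h import *
import pickle
out=pickle.load(open('tr.pkl','rb'))
P={n:bot.camera_params(n) for n in("top","scene")}
im={n:cv2.imread(f"pics/{n}0.png") for n in P}
def pick(n,t,xy):
    r=[k for k in out[n,t] if np.hypot(*(np.array(k['xy'])-xy))<25]
    return r[0]['mask'].astype(float)
def brown(n,box):
    h=cv2.cvtColor(im[n],cv2.COLOR_BGR2HSV); m=((h[...,0]>8)&(h[...,0]<25)&(h[...,1]>90))
    z=np.zeros((480,640),np.uint8);x0,y0,x1,y1=box;z[y0:y1,x0:x1]=m[y0:y1,x0:x1]
    k,l,s,_=cv2.connectedComponentsWithStats(z,connectivity=8); i=1+np.argmax(s[1:,4]); pts=np.argwhere(l==i)[:,::-1]
    z[:]=0; cv2.fillConvexPoly(z,cv2.convexHull(pts.astype(np.int32)),1); return z.astype(float)
M={'carton':{'top':brown('top',(165,165,285,265)),'scene':brown('scene',(355,240,465,315))},
 'low_box':{'top':pick('top','low_box',(345,269)),'scene':pick('scene','low_box',(310,234))},
 'slim_box':{'top':pick('top','slim_box',(389,195)),'scene':pick('scene','slim_box',(256,264))},
 'stout_box':{'top':pick('top','stout_box',(443,268)),'scene':pick('scene','stout_box',(232,224))}}
G={'carton':(.56,.21,60),'low_box':(.463,-.08,20),'slim_box':(.645,-.177,40),'stout_box':(.48,-.31,100)}
res={}
def fit(t,cams):
    best=None
    for yaw0 in range(-90,90,15):
        f=lambda v: sum(np.abs(sil(corners(v[0],v[1],v[2],DIM[t]),P[n])-M[t][n]).sum()/M[t][n].sum() for n in cams)
        v0=np.array([G[t][0],G[t][1],np.radians(yaw0)])
        r=minimize(f,v0,method='Nelder-Mead',options=dict(initial_simplex=v0+np.array([[0,0,0],[.02,0,0],[0,.02,0],[0,0,.2]]),maxiter=80))
        if best is None or r.fun<best.fun: best=r
    return best
if __name__=="__main__":
    for t in M:
        for cams in(('top',),('scene',),('top','scene')):
            b=fit(t,cams); res[t,cams]=b.x; print(t,cams,np.round(b.x[:2],4),round(np.degrees(b.x[2])%180,1),round(b.fun,3))
    pickle.dump(res,open('fit.pkl','wb'))
    for n in P:
        v=cv2.resize(im[n],None,fx=2.4,fy=2.4,interpolation=cv2.INTER_CUBIC)
        for t in M:
            x=res[t,('top','scene')]; q=((proj(corners(*x,DIM[t]),P[n])+.5)*2.4).astype(int)
            for a,b in[(0,1),(1,2),(2,3),(3,0),(4,5),(5,6),(6,7),(7,4),(0,4),(1,5),(2,6),(3,7)]: cv2.line(v,tuple(map(int,q[a])),tuple(map(int,q[b])),(255,0,255),1)
        o=(380,360) if n=='top' else (440,420)
        cv2.imwrite(f"pics/fit_{n}.png",v[o[1]:o[1]+500,o[0]:o[0]+760])
E
time python3 fit.py
```

```text
carton ('top',) [0.5665 0.2142] 71.8 0.018
carton ('scene',) [0.5662 0.2155] 71.6 0.022
carton ('top', 'scene') [0.5664 0.2147] 71.7 0.044
low_box ('top',) [ 0.46   -0.0801] 30.5 0.058
low_box ('scene',) [ 0.4599 -0.0752] 32.0 0.055
low_box ('top', 'scene') [ 0.4598 -0.0784] 30.5 0.187
slim_box ('top',) [ 0.6476 -0.1746] 146.4 0.062
slim_box ('scene',) [ 0.6479 -0.1736] 142.0 0.099
slim_box ('top', 'scene') [ 0.6473 -0.1744] 143.9 0.175
stout_box ('top',) [ 0.487  -0.3039] 173.5 0.04
stout_box ('scene',) [ 0.4883 -0.3005] 5.0 0.075
stout_box ('top', 'scene') [ 0.487  -0.3032] 174.4 0.132
real	0m41.960s
user	1m12.988s
sys	0m15.349s
```

View pics/fit_top.png

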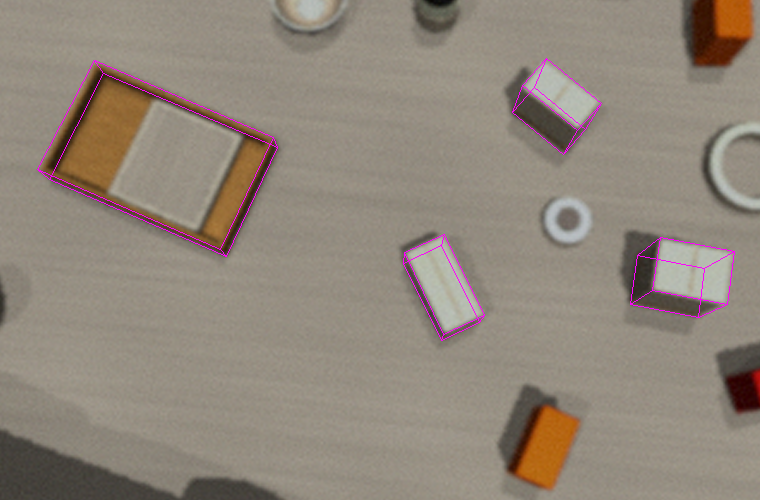

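View pics/fit_scene.png

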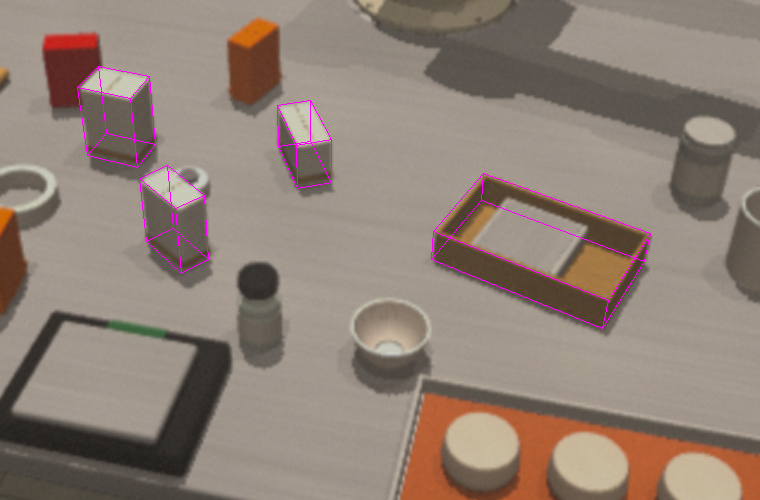

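```bash
python3 - <<'E'
from fit import *
for n,xy in(('top',(234,218)),('scene',(407,273))): M.setdefault('flat_tin',{})[n]=pick(n,'flat_tin',xy)
c=np.array([.5664,.2147]);yaw=np.radians(71.7);R=np.array([[np.cos(yaw),-np.sin(yaw)],[np.sin(yaw),np.cos(yaw)]])
for n in P:
    f=lambda v: np.abs(sil(corners(*(c+R@[v,0]),yaw,DIM['flat_tin'],.005),P[n])-M['flat_tin'][n]).sum()
    vs=np.arange(-.03,.031,.001);e=[f(v) for v in vs];i=np.argmin(e);print(n,vs[i],e[i],M['flat_tin'][n].sum())
for lx in(.07,.0715,.0165,-.0445): print(lx,np.round(c+R@[lx,0],4))
print(R)
E
```

```text
top -0.01899999999999999 161.0 1838.0
scene -0.016999999999999987 476.21176470588233 876.0
0.07 [0.5884 0.2812]
0.0715 [0.5889 0.2826]
0.0165 [0.5716 0.2304]
-0.0445 [0.5524 0.1725]
[[ 0.31399246 -0.94942548]
 [ 0.94942548  0.31399246]]
```

```bash
python3 -m jog '[{"rotation":[0,0,-10.5],"travel":[54,-30,-6],"jaw":-1},{"rotation":[0,0,-10.5],"travel":[54,-30,-6],"jaw":-1},{"rotation":[0,0,-10.5],"travel":[54,-30,-6],"jaw":-1},{"rotation":[0,0,-10.5],"travel":[54,-30,-6],"jaw":-1},{"rotation":[0,0,-10.5],"travel":[54,-30,-10],"jaw":-1},{"rotation":[0,0,-10.5],"travel":[54,-30,-10],"jaw":-1},{"rotation":[0,0,-10.5],"travel":[54,-30,-10],"jaw":-1},{"rotation":[0,0,-10.5],"travel":[54,-30,-10],"jaw":-1}]' 60; python3 -c "
from workcell import bot;o=bot.get_obs();print(o['q'],o['wrist_force'])"
```

```text
time: 2.3
ee_pos: [0.5598, 0.2942, 0.1671]
tcp_rot: [-90.0, -0.0, -7.6]
wrist_force: [0.3, 0.8, -0.1]
opening: -0.0002
[2.77188880e+01 1.56167831e+01 1.51436268e+01 8.95016622e+01
 6.80511065e-03 1.25352846e+02] [ 0.32884315  0.83360144 -0.1328896 ]
```

```bash
python3 -m jog '[{"rotation":[0,0,-10.7],"travel":[27,-17,-20],"jaw":-1},{"rotation":[0,0,0],"travel":[0,0,0],"jaw":-1}]'; python3 - <<'E'
from h import *
p=bot.camera_params("wrist");print(p)
print(bot.get_obs()['ee_pos'],bot.get_obs()['wrist_force'])
cv2.imwrite("pics/w1.png",bot.camera("wrist")[:,:,::-1]); cv2.imwrite("pics/t1.png",bot.camera("top")[:,:,::-1])
E
```

```text
time: 2.55
ee_pos: [0.5859, 0.2765, 0.1447]
tcp_rot: [-90.2, 0.1, -18.2]
wrist_force: [-0.6, 0.1, 0.8]
opening: 0.0001
{'K': array([[371.64829954,   0.        , 316.54736769],
       [  0.        , 371.64829954, 242.03150044],
       [  0.        ,   0.        ,   1.        ]]), 'view': array([[ 0.94982906, -0.31276393, -0.00186736, -0.46987647],
       [ 0.29590552,  0.9005339 , -0.3185571 , -0.40779901],
       [ 0.10131479,  0.30202222,  0.94790184, -0.44104525],
       [ 0.        ,  0.        ,  0.        ,  1.        ]])}
[0.58592166 0.27645771 0.14466801] [-0.58927005  0.14822074  0.78187316]
```

View pics/w1.png

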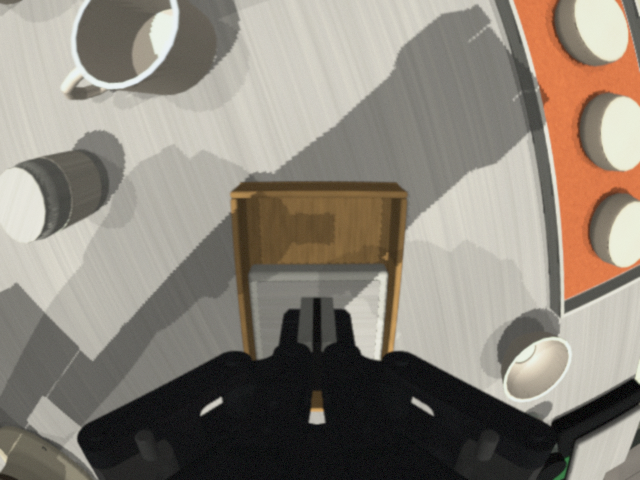

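Wrist view: the far end wall's outer corners are at about (232,195) and (407,193), the tin's edge is at row 267, and the gap runs between them. I'll check the carton's pose with the fisheye model.

```bash
cat >> h.py <<'E'
def funproj(uv,z,p):
    R=p['view'][:3,:3];t=p['view'][:3,3];o=-R.T@t
    a=(np.array(uv,float)-p['K'][:2,2])/p['K'][0,0]; th=np.hypot(*a); 
    d=np.array([np.sin(th)*a[0]/th,np.sin(th)*a[1]/th,np.cos(th)]); d=R.T@(d*[1,-1,-1]); return o+d*(z-o[2])/d[2]
def fproj(P,p):
    c=(np.atleast_2d(P)@p['view'][:3,:3].T+p['view'][:3,3])*[1,-1,-1]
    r=np.hypot(c[:,0],c[:,1]);th=np.arctan2(r,c[:,2]); return p['K'][:2,2]+p['K'][0,0]*(th/r)[:,None]*c[:,:2]
C0=np.array([.5664,.2147]);YAW=np.radians(71.7)
def RC(y=None):
    y=YAW if y is None else y
    return np.array([[np.cos(y),-np.sin(y)],[np.sin(y),np.cos(y)]])
def tocart(xy): return RC().T@(np.asarray(xy)[:2]-C0)
def toworld(xy): return C0+RC()@np.asarray(xy)
E
python3 - <<'E'
from h import *
p=bot.camera_params("wrist");im=cv2.imread("pics/w1.png")
v=cv2.resize(im,None,fx=1,fy=1)
q=fproj(corners(*C0,YAW,DIM['carton']),p)
qi=fproj(corners(*C0,YAW,(.189,.113,.035),.005),p)
tn=fproj(corners(*toworld([-.018,0]),YAW,DIM['flat_tin'],.005),p)
S=4;v=cv2.resize(im,None,fx=S,fy=S,interpolation=cv2.INTER_CUBIC)
for Q,col in((q,(255,0,255)),(qi,(0,255,0)),(tn,(255,0,0))):
    for a,b in[(5,6),(1,2),(4,5),(6,7)]:
        cv2.line(v,*[tuple(map(int,(Q[k]+.5)*S)) for k in(a,b)],col,1)
cv2.imwrite("pics/w1o.png",v[160*S:300*S,225*S:415*S])
print(np.round(q[4:],1))
E
```

```text
[[384.6 410.3]
 [408.6 194. ]
 [231.9 192.6]
 [251.2 409.8]]
```

View pics/w1o.png

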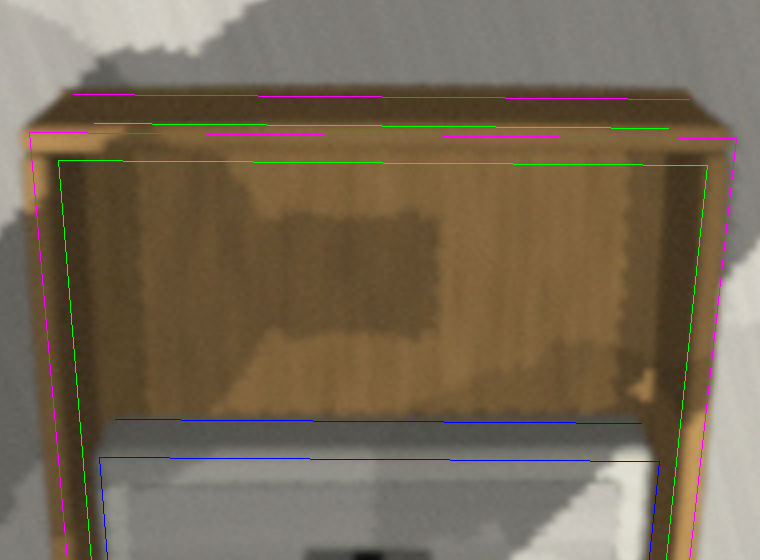

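```bash
python3 -m jog '[{"rotation":[0,0,0],"travel":[0,0,-43],"jaw":-1},{"rotation":[0,0,0],"travel":[0,0,-43],"jaw":-1},{"rotation":[0,0,0],"travel":[0,0,-30],"jaw":-1},{"rotation":[0,0,0],"travel":[0,0,-12],"jaw":-1},{"rotation":[0,0,0],"travel":[-3.4,-10.4,0],"jaw":-1},{"rotation":[0,0,0],"travel":[-3.4,-10.4,0],"jaw":-1},{"rotation":[0,0,0],"travel":[-2.5,-7.6,0],"jaw":-1},{"rotation":[0,0,0],"travel":[-2.5,-7.6,0],"jaw":-1}]'; python3 - <<'E'
from h import *
o=bot.get_obs();print(o['ee_pos'],tocart(o['ee_pos']),RC().T@o['wrist_force'][:2],o['wrist_force'])
E
```

```text
time: 3.65
ee_pos: [0.5738, 0.2421, 0.0206]
tcp_rot: [-89.9, -0.1, -18.0]
wrist_force: [1.0, 1.6, 1.9]
opening: 0.0
[0.57378608 0.24214782 0.02057673] [0.02837883 0.00160587] [ 1.84871665 -0.45522493] [1.01268523 1.61228149 1.93705243]
```

```bash
python3 -m jog '[{"rotation":[0,0,0],"travel":[-1.3,-3.8,-4],"jaw":-1},{"rotation":[0,0,0],"travel":[-1.3,-3.8,0],"jaw":-1},{"rotation":[0,0,0],"travel":[-0.6,-1.9,0],"jaw":-1},{"rotation":[0,0,0],"travel":[0,0,0],"jaw":-1}]'; python3 - <<'E'
from h import *
o=bot.get_obs();print(o['ee_pos'],tocart(o['ee_pos']),RC().T@o['wrist_force'][:2],o['wrist_force'])
E
```

```text
time: 4.15
ee_pos: [0.5698, 0.2327, 0.015]
tcp_rot: [-90.0, 0.0, -18.0]
wrist_force: [0.4, 0.4, 0.2]
opening: -0.0
[0.5698364  0.232661   0.01504841] [0.01813164 0.00237702] [ 0.53449007 -0.28640923] [0.43975007 0.41752816 0.21583179]
```

```bash
python3 -m jog '[{"rotation":[0,0,0],"travel":[-0.6,-1.4,0],"jaw":-1},{"rotation":[0,0,0],"travel":[-0.6,-1.4,0],"jaw":-1},{"rotation":[0,0,0],"travel":[-0.3,-1.0,0],"jaw":-1},{"rotation":[0,0,0],"travel":[0,0,0],"jaw":-1}]'; python3 - <<'E'
from h import *
o=bot.get_obs();print(o['ee_pos'],tocart(o['ee_pos']),RC().T@o['wrist_force'][:2],o['wrist_force'])
cv2.imwrite("pics/w2.png",bot.camera("wrist")[:,:,::-1])
E
```

```text
time: 4.65
ee_pos: [0.5708, 0.2312, 0.0165]
tcp_rot: [-89.7, -0.2, -17.9]
wrist_force: [8.3, 9.4, -1.4]
opening: 0.0
[0.57077651 0.23117205 0.01653036] [0.01701318 0.00101693] [11.53165244 -4.94293919] [ 8.31380427  9.39639901 -1.39774368]
```

View pics/w2.png

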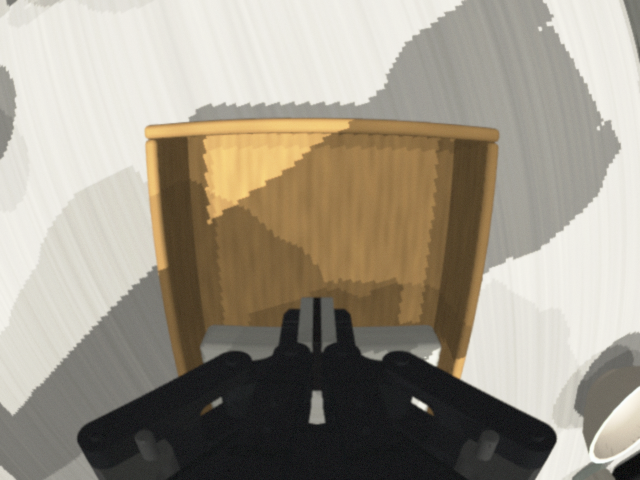

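The tin is home: 11.5 N at TCP carton-x 0.017, where I expected 0.0165. Next is the low box.

```bash
python3 -m jog '[{"rotation":[0,0,0],"travel":[2,6,20],"jaw":-1},{"rotation":[0,0,0],"travel":[0,0,55],"jaw":-1},{"rotation":[0,0,-8],"travel":[-18,-51,55],"jaw":1},{"rotation":[0,0,-8],"travel":[-19,-52,20],"jaw":1},{"rotation":[0,0,-8],"travel":[-19,-53,0],"jaw":1},{"rotation":[0,0,-8],"travel":[-19,-53,0],"jaw":1},{"rotation":[0,0,-9.5],"travel":[-19,-53,0],"jaw":1},{"rotation":[0,0,0],"travel":[-19,-53,0],"jaw":1}]' 50
python3 -m jog '[{"rotation":[0,0,0],"travel":[0,0,-10],"jaw":1},{"rotation":[0,0,0],"travel":[0,0,0],"jaw":1}]'; python3 - <<'E'
from h import *
import pickle
p=bot.camera_params("wrist");im=bot.camera("wrist")[:,:,::-1];cv2.imwrite("pics/w3.png",im)
r=bot.trace("wrist","low_box");pickle.dump((p,r),open('w3.pkl','wb'))
for k in r[:3]: print(k['score'],k['xy'],k['mask'].sum())
o=bot.get_obs();print(o['wrist_force'])
v=im.copy();q=fproj(corners(.4598,-.0784,np.radians(30.5),DIM['low_box']),p)
for a,b in[(0,1),(1,2),(2,3),(3,0),(4,5),(5,6),(6,7),(7,4)]: cv2.line(v,tuple(map(int,q[a])),tuple(map(int,q[b])),(255,0,255),1)
cv2.imwrite("pics/w3o.png",v)
E
```

```text
time: 5.7
ee_pos: [0.46, -0.0717, 0.155]
tcp_rot: [-90.0, -0.0, -59.6]
wrist_force: [1.7, 0.3, -0.7]
opening: 0.0858
time: 5.95
ee_pos: [0.4606, -0.0701, 0.1442]
tcp_rot: [-90.1, 0.1, -59.5]
wrist_force: [-0.1, 0.5, 0.4]
opening: 0.0854
0.88 [327.6, 243.9] 8507
[-0.06884061  0.46605144 -0.22466898]
```

View pics/w3o.png

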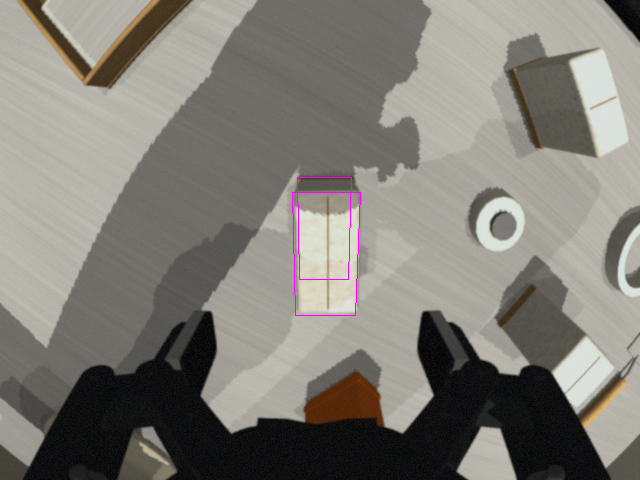

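```bash
python3 -m jog '[{"rotation":[0,0,0],"travel":[0,-8,-40],"jaw":1},{"rotation":[0,0,0],"travel":[0,0,-40],"jaw":1},{"rotation":[0,0,0],"travel":[0,0,-27],"jaw":1},{"rotation":[0,0,0],"travel":[0,0,0],"jaw":-1},{"rotation":[0,0,0],"travel":[0,0,0],"jaw":-1},{"rotation":[0,0,0],"travel":[0,0,0],"jaw":-1},{"rotation":[0,0,0],"travel":[0,0,0],"jaw":-1}]' 50; python3 - <<'E'
from h import *
cv2.imwrite("pics/w4.png",bot.camera("wrist")[:,:,::-1]);cv2.imwrite("pics/s4.png",bot.camera("scene")[150:300,200:400,::-1].repeat(3,0).repeat(3,1))
E
```

```text
time: 6.92
ee_pos: [0.4622, -0.078, 0.0397]
tcp_rot: [-89.8, -0.1, -59.5]
wrist_force: [-0.6, 3.1, 6.3]
opening: 0.0414
```

View pics/w4.png

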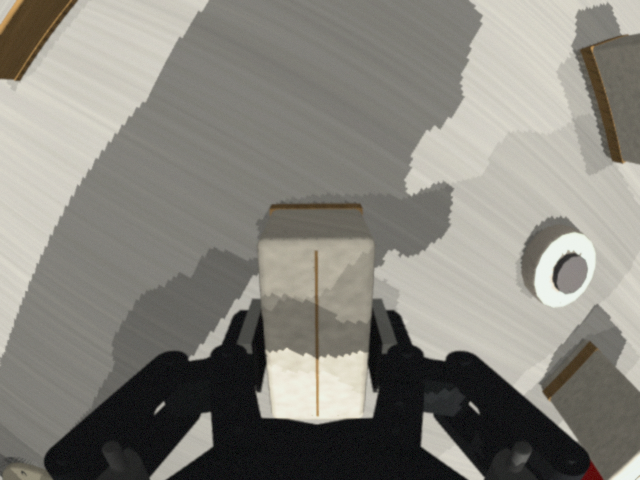

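View pics/s4.png

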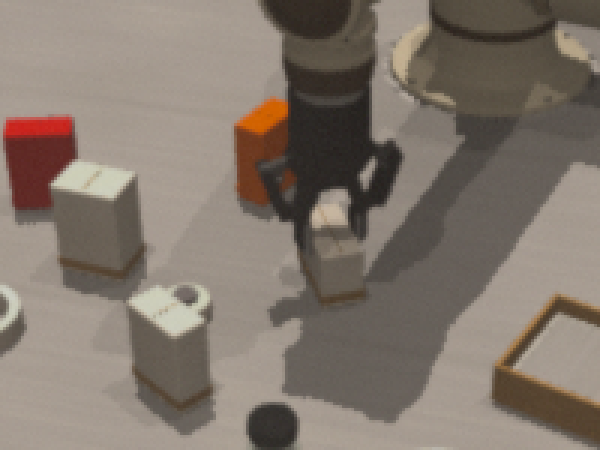

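```bash
python3 -m jog '[{"rotation":[0,0,0],"travel":[0,0,30],"jaw":-1},{"rotation":[0,0,0],"travel":[0,0,50],"jaw":-1},{"rotation":[0,0,7],"travel":[14,55,10],"jaw":-1},{"rotation":[0,0,7],"travel":[15,57,0],"jaw":-1},{"rotation":[0,0,7],"travel":[15,57,0],"jaw":-1},{"rotation":[0,0,7],"travel":[15,57,0],"jaw":-1},{"rotation":[0,0,7],"travel":[15,57,0],"jaw":-1},{"rotation":[0,0,6.2],"travel":[15,57,0],"jaw":-1}]'; python3 -m jog '[{"rotation":[0,0,0],"travel":[0,0,0],"jaw":-1},{"rotation":[0,0,0],"travel":[0,0,0],"jaw":-1}]'; python3 - <<'E'
from h import *
p=bot.camera_params("wrist");im=bot.camera("wrist")[:,:,::-1]
o=bot.get_obs();print(o['ee_pos'],tocart(o['ee_pos']),o['wrist_force'])
v=im.copy()
for d,z,c in(((.199,.123,.04),0,(255,0,255)),((.189,.113,.035),.005,(0,255,0))):
  q=fproj(corners(*C0,YAW,d,z),p)
  for a,b in[(5,6),(4,5),(6,7)]: cv2.line(v,tuple(map(int,q[a])),tuple(map(int,q[b])),c,1)
cv2.imwrite("pics/w5.png",v)
E
```

```text
time: 8.02
ee_pos: [0.5504, 0.2639, 0.1285]
tcp_rot: [-90.0, -0.0, -18.1]
wrist_force: [1.2, -1.0, -0.1]
opening: 0.0409
time: 8.28
ee_pos: [0.5498, 0.2617, 0.1279]
tcp_rot: [-90.0, 0.0, -18.3]
wrist_force: [-0.5, -0.9, -1.6]
opening: 0.0413
[0.54990906 0.26113314 0.12811063] [0.03890677 0.03023657] [-0.20480889 -0.47674625 -1.36932262]
```

View pics/w5.png

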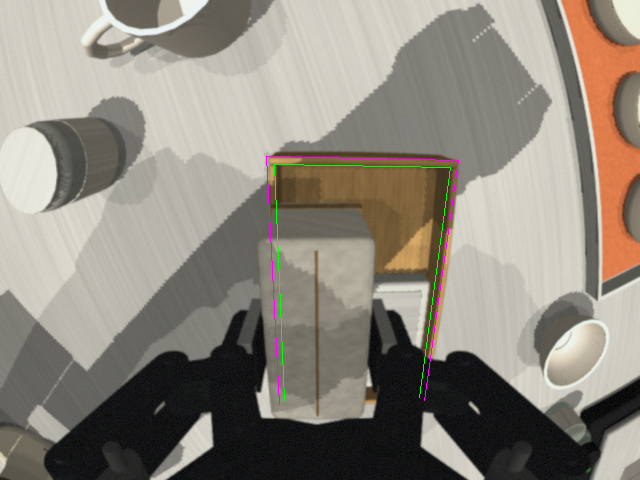

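```bash
python3 -m jog '[{"rotation":[0,0,0],"travel":[0,0,-40],"jaw":-1},{"rotation":[0,0,0],"travel":[0,0,-20],"jaw":-1},{"rotation":[0,0,0],"travel":[2.2,6.6,0],"jaw":-1},{"rotation":[0,0,0],"travel":[0.6,1.7,0],"jaw":-1},{"rotation":[0,0,0],"travel":[0,0,0],"jaw":-1}]'; python3 - <<'E'
from h import *
o=bot.get_obs();print(o['ee_pos'],tocart(o['ee_pos']),RC().T@o['wrist_force'][:2])
E
```

```text
time: 8.95
ee_pos: [0.5535, 0.2703, 0.0693]
tcp_rot: [-89.9, -0.1, -18.3]
wrist_force: [0.7, 0.1, -0.3]
opening: 0.0405
[0.55345307 0.27034818 0.06932135] [0.04876856 0.02976525] [ 0.30859904 -0.60573046]
```

```bash
python3 -m jog '[{"rotation":[0,0,0],"travel":[0.5,1.4,0],"jaw":-1},{"rotation":[0,0,0],"travel":[0.5,1.4,0],"jaw":-1},{"rotation":[0,0,0],"travel":[0,0,0],"jaw":-1}]'; python3 - <<'E'
from h import *
o=bot.get_obs();print(o['ee_pos'],tocart(o['ee_pos']),RC().T@o['wrist_force'][:2])
E
```

```text
time: 9.32
ee_pos: [0.5538, 0.2731, 0.068]
tcp_rot: [-90.0, -0.0, -18.3]
wrist_force: [-0.1, -0.5, -1.2]
opening: 0.0408
[0.55382818 0.27305075 0.06795282] [0.05145224 0.0302577 ] [-0.50237196 -0.08693683]
```

```bash
python3 -m jog '[{"rotation":[0,0,0],"travel":[0.5,1.4,0],"jaw":-1},{"rotation":[0,0,0],"travel":[0.2,0.7,0],"jaw":-1},{"rotation":[0,0,0],"travel":[0,0,0],"jaw":-1}]'; python3 - <<'E'
from h import *
o=bot.get_obs();print(o['ee_pos'],tocart(o['ee_pos']),RC().T@o['wrist_force'][:2])
cv2.imwrite("pics/w6.png",bot.camera("wrist")[:,:,::-1])
E
```

```text
time: 9.7
ee_pos: [0.5543, 0.2744, 0.0678]
tcp_rot: [-90.1, 0.0, -18.3]
wrist_force: [-2.1, -6.3, 1.4]
opening: 0.0409
[0.55427016 0.27442813 0.06784947] [0.05289874 0.03027056] [-6.61323339  0.02185608]
```

View pics/w6.png

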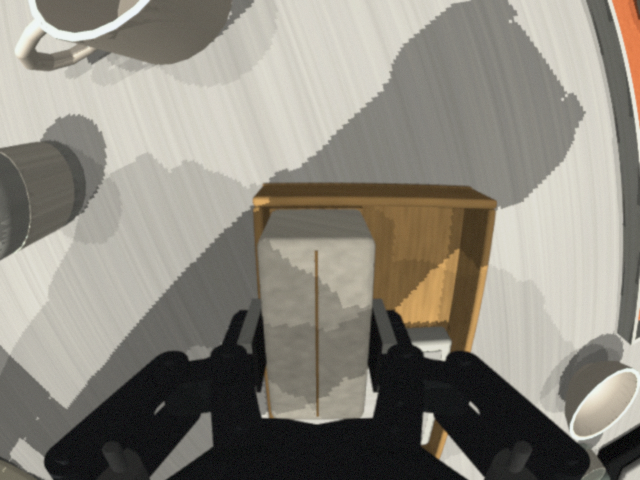

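```bash
python3 -m jog '[{"rotation":[0,0,0],"travel":[-0.6,-1.9,0],"jaw":-1},{"rotation":[0,0,0],"travel":[-3.8,1.3,0],"jaw":-1},{"rotation":[0,0,0],"travel":[-1.0,0.3,0],"jaw":-1},{"rotation":[0,0,0],"travel":[0,0,0],"jaw":-1}]'; python3 - <<'E'
from h import *
o=bot.get_obs();print(o['ee_pos'],tocart(o['ee_pos']),RC().T@o['wrist_force'][:2])
E
```

```text
time: 10.25
ee_pos: [0.5496, 0.2748, 0.0681]
tcp_rot: [-90.0, -0.1, -18.3]
wrist_force: [3.6, -0.7, -4.0]
opening: 0.0412
[0.54962128 0.27480084 0.06807141] [0.05179288 0.03480135] [ 0.51565946 -3.63778373]
```

```bash
python3 -m jog '[{"rotation":[0,0,0],"travel":[0.2,-1.1,0],"jaw":-1},{"rotation":[0,0,0],"travel":[0,0,-6],"jaw":-1},{"rotation":[0,0,0],"travel":[0,0,-6],"jaw":-1},{"rotation":[0,0,0],"travel":[0,0,0],"jaw":-1}]'; python3 - <<'E'
from h import *
o=bot.get_obs();print(o['ee_pos'],tocart(o['ee_pos']),RC().T@o['wrist_force'][:2],o['wrist_force'])
E
```

```text
time: 10.75
ee_pos: [0.5493, 0.2736, 0.0552]
tcp_rot: [-90.0, 0.0, -18.3]
wrist_force: [3.4, 0.8, -3.3]
opening: 0.0411
[0.54929208 0.27359658 0.05515111] [0.05054615 0.03473577] [ 1.78918818 -2.99801126] [ 3.40817987  0.75734793 -3.33452077]
```

Below the tin's top with no jam. I'll carry on down.

```bash
python3 -m jog '[{"rotation":[0,0,0],"travel":[0.3,0,-5],"jaw":-1},{"rotation":[0,0,0],"travel":[0,0,-4],"jaw":-1},{"rotation":[0,0,0],"travel":[0,0,-2],"jaw":-1},{"rotation":[0,0,0],"travel":[0,0,0],"jaw":-1}]'; python3 - <<'E'
from h import *
o=bot.get_obs();print(o['ee_pos'],tocart(o['ee_pos']),RC().T@o['wrist_force'][:2],o['wrist_force'])
cv2.imwrite("pics/w7.png",bot.camera("wrist")[:,:,::-1])
cv2.imwrite("pics/s7.png",bot.camera("scene")[200:340,330:490,::-1].repeat(4,0).repeat(4,1))
E
```

```text
time: 11.25
ee_pos: [0.5494, 0.2736, 0.0448]
tcp_rot: [-90.0, 0.0, -18.3]
wrist_force: [0.3, -0.1, 0.4]
opening: 0.0409
[0.54937459 0.2735807  0.04484689] [0.05055699 0.03465245] [ 0.003846   -0.34709654] [ 0.33074991 -0.10533421  0.35680462]
```

View pics/s7.png

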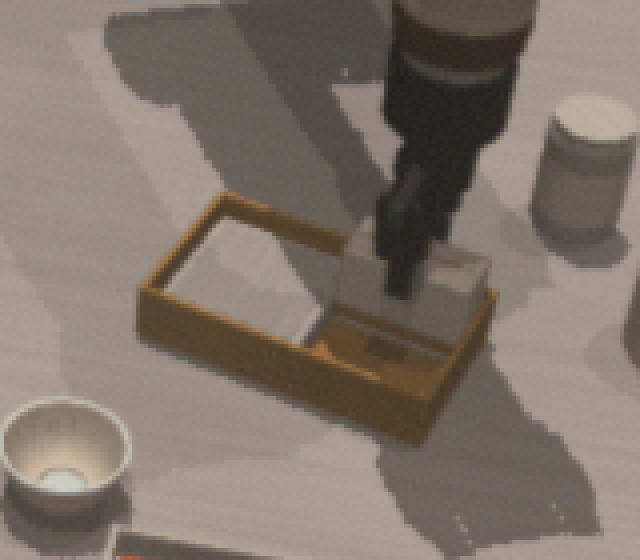

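View pics/w7.png

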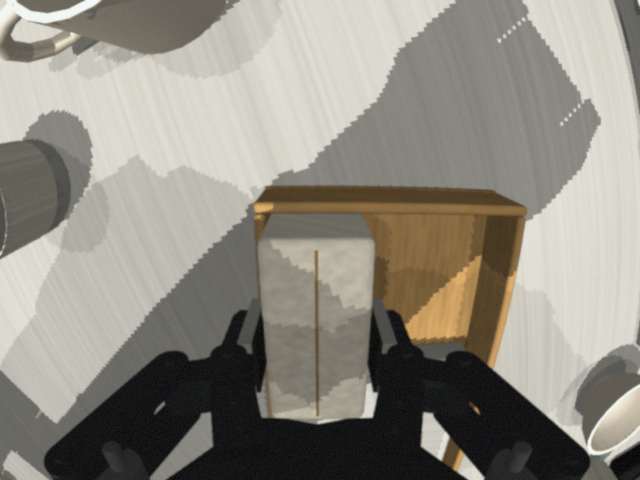

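```bash
python3 -m jog '[{"rotation":[0,0,0],"travel":[0,0,-0.5],"jaw":1},{"rotation":[0,0,0],"travel":[0,0,0],"jaw":1},{"rotation":[0,0,0],"travel":[0,0,0],"jaw":1},{"rotation":[0,0,0],"travel":[0,0,30],"jaw":1},{"rotation":[0,0,0],"travel":[0,0,50],"jaw":1},{"rotation":[0,0,0],"travel":[0,0,40],"jaw":1}]'; python3 - <<'E'
from h import *
o=bot.get_obs();print(o['ee_pos'],tocart(o['ee_pos']))
p=bot.camera_params("wrist");im=bot.camera("wrist")[:,:,::-1];v=im.copy()
for d,z,c in(((.199,.123,.04),0,(255,0,255)),((.189,.113,.035),.005,(0,255,0))):
  q=fproj(corners(*C0,YAW,d,z),p)
  for a,b in[(5,6),(4,5),(6,7)]: cv2.line(v,tuple(map(int,q[a])),tuple(map(int,q[b])),c,1)
q=fproj(corners(*toworld([.0505,.035]),YAW,DIM['low_box'],.005),p)
for a,b in[(4,5),(5,6),(6,7),(7,4),(5,1),(6,2),(1,2)]: cv2.line(v,tuple(map(int,q[a])),tuple(map(int,q[b])),(255,0,0),1)
cv2.imwrite("pics/w8.png",v)
E
```

```text
time: 12.1
ee_pos: [0.5496, 0.2737, 0.1664]
tcp_rot: [-90.0, -0.0, -18.3]
wrist_force: [0.3, 0.6, 1.0]
opening: 0.0854
[0.54963618 0.2736561  0.16639025] [0.05071071 0.03442777]
```

View pics/w8.png

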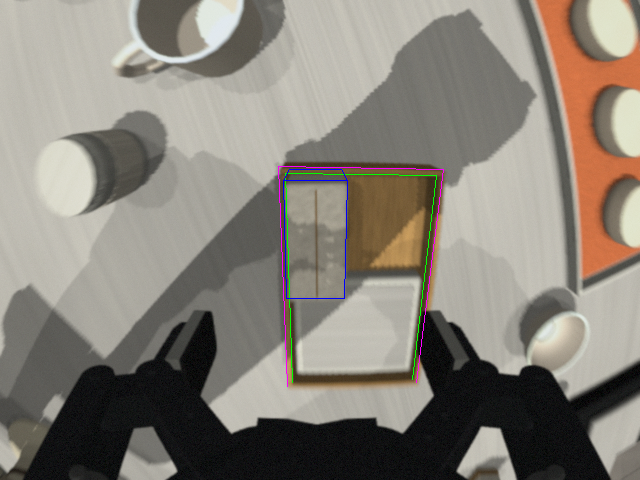

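The low box is seated (287–345, 180–298) between the wall and the tin. Now the slim box.

```bash
python3 -m jog '[{"rotation":[0,0,-2.1],"travel":[12.2,-56,0],"jaw":1},{"rotation":[0,0,-2.1],"travel":[12.2,-56,0],"jaw":1},{"rotation":[0,0,-2.1],"travel":[12.2,-56,0],"jaw":1},{"rotation":[0,0,-2.1],"travel":[12.2,-56,0],"jaw":1},{"rotation":[0,0,-2.1],"travel":[12.2,-56,0],"jaw":1},{"rotation":[0,0,-2.1],"travel":[12.2,-56,0],"jaw":1},{"rotation":[0,0,-2.1],"travel":[12.2,-56,0],"jaw":1},{"rotation":[0,0,-2.1],"travel":[12.2,-56,0],"jaw":1}]'; python3 -m jog '[{"rotation":[0,0,0],"travel":[0,0,0],"jaw":1},{"rotation":[0,0,0],"travel":[0,0,0],"jaw":1}]'; cat >wfit.py <<'E'
from h import *
import sys
def fsil(P,p):
    m=np.zeros((960,1280),np.uint8); h=cv2.convexHull((fproj(P,p)*2+1).astype(np.float32)); cv2.fillConvexPoly(m,h.astype(np.int32),255)
    return cv2.resize(m,(640,480),interpolation=cv2.INTER_AREA)/255.
def wfit(t,v0,z0=0,tag='w'):
    o=bot.get_obs();p=bot.camera_params("wrist");im=bot.camera("wrist")[:,:,::-1]
    cv2.imwrite(f"pics/{tag}.png",im);r=bot.trace("wrist",t); v0=np.array(v0,float)
    c=fproj([[v0[0],v0[1],z0+DIM[t][2]/2]],p)[0]; r=sorted(r,key=lambda k:np.hypot(*(np.array(k['xy'])-c)))
    m=r[0]['mask'].astype(float); print(t,r[0]['score'],r[0]['xy'],c,m.sum())
    f=lambda v:np.abs(fsil(corners(*v,DIM[t],z0),p)-m).sum()/m.sum()
    b=minimize(f,v0,method='Nelder-Mead',options=dict(initial_simplex=v0+np.array([[0,0,0],[.008,0,0],[0,.008,0],[0,0,.1]])))
    print('fit',np.round(b.x[:2],4),np.degrees(b.x[2]),b.fun,'tcp',o['ee_pos'],o['tcp_rot'])
    v=im.copy();q=fproj(corners(*b.x,DIM[t],z0),p)
    for a,e in[(0,1),(1,2),(2,3),(3,0),(4,5),(5,6),(6,7),(7,4)]: cv2.line(v,tuple(map(int,q[a])),tuple(map(int,q[e])),(255,0,255),1)
    cv2.imwrite(f"pics/{tag}o.png",v)
E
python3 -c "
from wfit import *
wfit('slim_box',(.6475,-.1745,np.radians(145)),0,'w9')"
```

```text
time: 13.15
ee_pos: [0.6474, -0.1762, 0.1643]
tcp_rot: [-90.0, -0.0, -35.1]
wrist_force: [-0.4, 0.5, -0.2]
opening: 0.0856
time: 13.4
ee_pos: [0.647, -0.1744, 0.164]
tcp_rot: [-90.0, 0.0, -35.1]
wrist_force: [0.3, 0.7, 0.3]
opening: 0.0854
slim_box 0.55 [317.5, 240.1] [316.88742596 233.72890203] 6778.0
fit [ 0.6493 -0.1734] 147.95191954366416 0.04750779627283194 tcp [ 0.64702989 -0.17436088  0.16399115] [-8.99965806e+01  4.38917480e-02 -3.51036876e+01]
```

View pics/w9o.png

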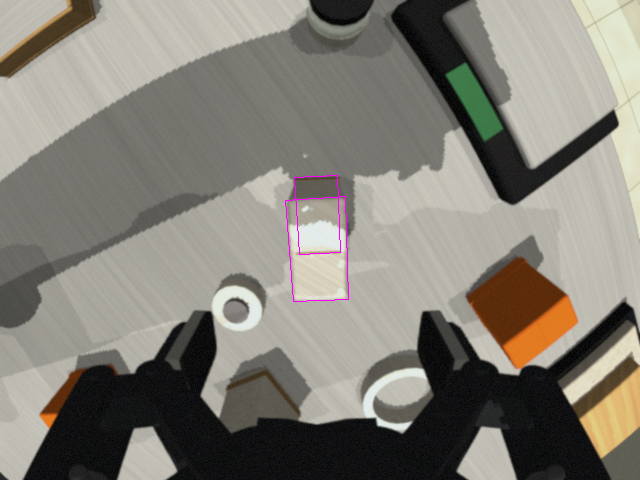

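```bash
python3 -m jog '[{"rotation":[0,0,2.5],"travel":[2,1,-45],"jaw":1},{"rotation":[0,0,0],"travel":[0,0,-45],"jaw":1},{"rotation":[0,0,0],"travel":[0,0,-36],"jaw":1},{"rotation":[0,0,0],"travel":[0,0,0],"jaw":-1},{"rotation":[0,0,0],"travel":[0,0,0],"jaw":-1},{"rotation":[0,0,0],"travel":[0,0,0],"jaw":-1},{"rotation":[0,0,0],"travel":[0,0,0],"jaw":-1}]' 50; python3 - <<'E'
from h import *
cv2.imwrite("pics/w10.png",bot.camera("wrist")[:,:,::-1])
print(bot.get_obs()['ee_pos'])
E
```

```text
time: 14.38
ee_pos: [0.6504, -0.1734, 0.0411]
tcp_rot: [-89.9, -0.2, -32.6]
wrist_force: [0.0, 1.8, 7.1]
opening: 0.0355
[ 0.65045232 -0.1733767   0.04111146]
```

View pics/w10.png

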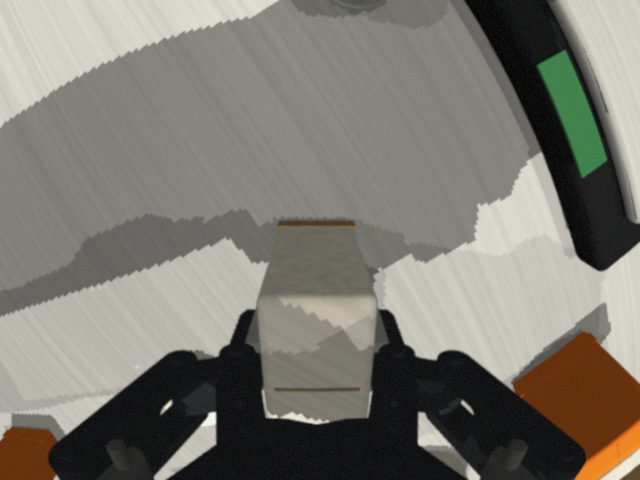

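```bash
python3 -m jog '[{"rotation":[0,0,0],"travel":[0,0,30],"jaw":-1},{"rotation":[0,0,0],"travel":[0,0,50],"jaw":-1},{"rotation":[0,0,10.4],"travel":[-4.2,44.6,20],"jaw":-1},{"rotation":[0,0,10.4],"travel":[-4.2,44.6,0],"jaw":-1},{"rotation":[0,0,10.4],"travel":[-4.2,44.6,0],"jaw":-1},{"rotation":[0,0,10.4],"travel":[-4.2,44.6,0],"jaw":-1},{"rotation":[0,0,10.4],"travel":[-4.2,44.6,0],"jaw":-1},{"rotation":[0,0,10.4],"travel":[-4.2,44.6,0],"jaw":-1}]';  python3 -m jog '[{"rotation":[0,0,10.4],"travel":[-4.2,44.6,0],"jaw":-1},{"rotation":[0,0,10.4],"travel":[-4.2,44.6,0],"jaw":-1},{"rotation":[0,0,10.4],"travel":[-4.2,44.6,0],"jaw":-1},{"rotation":[0,0,10.4],"travel":[-4.2,44.6,0],"jaw":-1},{"rotation":[0,0,0.3],"travel":[0,0,0],"jaw":-1},{"rotation":[0,0,0],"travel":[0,0,0],"jaw":-1}]'; cat > chk.py <<'E'
from h import *
import sys
o=bot.get_obs();print(o['ee_pos'],tocart(o['ee_pos'])*1e3,'F',np.round(RC().T@o['wrist_force'][:2],1),o['wrist_force'][2],o['tcp_rot'])
if len(sys.argv)>1:
    p=bot.camera_params("wrist");v=bot.camera("wrist")[:,:,::-1].copy()
    for d,z,c in(((.199,.123,.04),0,(255,0,255)),((.189,.113,.035),.005,(0,255,0))):
        q=fproj(corners(*C0,YAW,d,z),p)
        for a,b in[(4,5),(5,6),(6,7),(7,4)]: cv2.line(v,tuple(map(int,q[a])),tuple(map(int,q[b])),c,1)
    cv2.imwrite(f"pics/{sys.argv[1]}.png",v)
E
python3 chk.py w11
```

```text
time: 15.42
ee_pos: [0.624, 0.0956, 0.1396]
tcp_rot: [-90.0, -0.1, 30.2]
wrist_force: [-0.2, 0.1, -2.0]
opening: 0.0355
time: 16.18
ee_pos: [0.6073, 0.2725, 0.1389]
tcp_rot: [-90.0, -0.0, 71.7]
wrist_force: [-0.3, 0.1, -1.9]
opening: 0.0355
[0.60729916 0.27252972 0.13894776] [ 67.74703947 -20.67260404] F [0.  0.3] -1.9263883247689382 [-9.00330181e+01 -7.82111389e-03  7.16699815e+01]
```

View pics/w11.png

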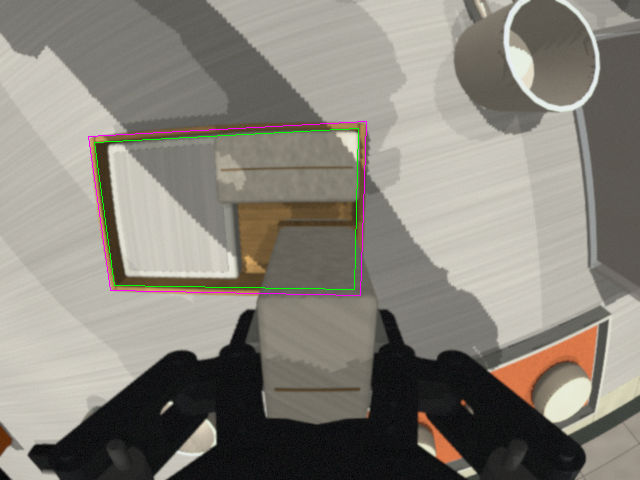

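```bash
python3 -m jog '[{"rotation":[0,0,0],"travel":[3.8,-1.3,-10],"jaw":-1},{"rotation":[0,0,0],"travel":[0,0,-25],"jaw":-1},{"rotation":[0,0,0],"travel":[0,0,-19],"jaw":-1},{"rotation":[0,0,0],"travel":[0,0,0],"jaw":-1},{"rotation":[0,0,0],"travel":[-1.9,0.6,0],"jaw":-1},{"rotation":[0,0,0],"travel":[0,0,0],"jaw":-1}]';python3 chk.py
```

```text
time: 16.98
ee_pos: [0.6093, 0.272, 0.0851]
tcp_rot: [-90.0, -0.0, 71.7]
wrist_force: [-0.1, -0.7, -1.1]
opening: 0.0352
[0.6092868  0.27202778 0.08511907] [ 67.89458295 -22.71733201] F [-0.7 -0.1] -1.1361132255306787 [-9.00406344e+01 -3.68549842e-02  7.17155763e+01]
```

```bash
python3 -m jog '[{"rotation":[0,0,0],"travel":[-1.4,0.5,0],"jaw":-1},{"rotation":[0,0,0],"travel":[0,0,0],"jaw":-1}]';python3 chk.py; python3 -m jog '[{"rotation":[0,0,0],"travel":[-1.0,0.3,0],"jaw":-1},{"rotation":[0,0,0],"travel":[0,0,0],"jaw":-1}]';python3 chk.py
```

```text
time: 17.23
ee_pos: [0.6077, 0.2726, 0.0846]
tcp_rot: [-90.0, -0.0, 71.7]
wrist_force: [0.4, 0.9, -1.0]
opening: 0.0354
[0.60767592 0.27257264 0.0846332 ] [ 67.90608851 -21.01684103] F [ 1.  -0.1] -0.9520892112945989 [-9.00127822e+01 -1.22243348e-02  7.17299250e+01]
time: 17.48
ee_pos: [0.6066, 0.2728, 0.0844]
tcp_rot: [-90.0, -0.0, 71.7]
wrist_force: [-0.2, 0.5, -1.5]
opening: 0.0352
[0.60664286 0.2727839  0.08442797] [ 67.78228834 -19.96969303] F [0.4 0.3] -1.4538104204618214 [-9.00002757e+01 -2.62887054e-03  7.17260738e+01]
```

```bash
python3 -m jog '[{"rotation":[0,0,0],"travel":[-1.0,0.3,0],"jaw":-1},{"rotation":[0,0,0],"travel":[0,0,0],"jaw":-1}]';python3 chk.py; python3 -m jog '[{"rotation":[0,0,0],"travel":[-1.0,0.3,0],"jaw":-1},{"rotation":[0,0,0],"travel":[0,0,0],"jaw":-1}]';python3 chk.py w12
```

```text
time: 17.73
ee_pos: [0.6059, 0.2729, 0.0845]
tcp_rot: [-90.0, -0.0, 71.7]
wrist_force: [1.9, -0.8, -2.1]
opening: 0.0358
[0.60590003 0.27290813 0.08451685] [ 67.66699202 -19.22542532] F [-0.2 -2.1] -2.128294985384234 [-9.00337678e+01 -1.50094788e-03  7.17126757e+01]
time: 17.98
ee_pos: [0.6055, 0.2729, 0.0848]
tcp_rot: [-90.1, -0.0, 71.7]
wrist_force: [4.8, -2.4, 0.2]
opening: 0.0354
[0.60549803 0.27293358 0.0848327 ] [ 67.5649302  -18.83576049] F [-0.8 -5.3] 0.20539832662604118 [-9.01164381e+01 -3.62463797e-03  7.16955151e+01]
```

View pics/w12.png

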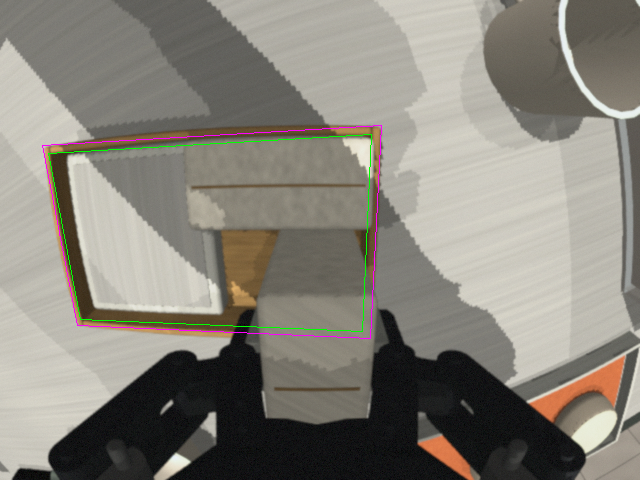

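```bash
python3 -m jog '[{"rotation":[0,0,0],"travel":[2.7,-0.9,0],"jaw":-1},{"rotation":[0,0,0],"travel":[0,0,-6],"jaw":-1},{"rotation":[0,0,0],"travel":[0,0,-6],"jaw":-1},{"rotation":[0,0,0],"travel":[0,0,0],"jaw":-1}]';python3 chk.py;python3 -m jog '[{"rotation":[0,0,0],"travel":[0,0,-6],"jaw":-1},{"rotation":[0,0,0],"travel":[1.2,3.8,-6],"jaw":-1},{"rotation":[0,0,0],"travel":[0,0,0],"jaw":-1}]';python3 chk.py
```

```text
time: 18.52
ee_pos: [0.6068, 0.2723, 0.0713]
tcp_rot: [-89.9, 0.1, 71.7]
wrist_force: [-0.6, 0.3, -0.5]
opening: 0.0357
[0.60677535 0.27233196 0.07127676] [ 67.39480506 -20.23738721] F [0.1 0.6] -0.532160934260355 [-8.99193727e+01  6.03605940e-02  7.17291534e+01]
time: 18.9
ee_pos: [0.6083, 0.2764, 0.0595]
tcp_rot: [-90.0, 0.0, 71.7]
wrist_force: [-0.6, 0.5, -1.5]
opening: 0.0353
[0.60829989 0.27638275 0.0595298 ] [ 71.71942135 -20.41290289] F [0.3 0.8] -1.4744586161978628 [-8.99516975e+01  4.02631177e-02  7.17330080e+01]
```

```bash
python3 -m jog '[{"rotation":[0,0,0],"travel":[1.3,2.7,-5],"jaw":-1},{"rotation":[0,0,0],"travel":[0.4,0.9,0],"jaw":-1},{"rotation":[0,0,0],"travel":[0,0,0],"jaw":-1}]';python3 chk.py;python3 -m jog '[{"rotation":[0,0,0],"travel":[0.3,0.9,0],"jaw":-1},{"rotation":[0,0,0],"travel":[0,0,0],"jaw":-1}]';python3 chk.py
```

```text
time: 19.27
ee_pos: [0.6103, 0.2799, 0.0554]
tcp_rot: [-90.0, 0.0, 71.7]
wrist_force: [-0.5, -0.2, -0.9]
opening: 0.0356
[0.61034699 0.27988566 0.05541843] [ 75.68794875 -21.2565882 ] F [-0.3  0.4] -0.8679680315737224 [-9.00012648e+01  3.05471136e-04  7.17208838e+01]
time: 19.52
ee_pos: [0.6107, 0.2808, 0.0555]
tcp_rot: [-90.0, -0.0, 71.7]
wrist_force: [-0.4, -0.3, -1.5]
opening: 0.0357
[0.61068895 0.28076305 0.05554806] [ 76.62833651 -21.30576397] F [-0.4  0.3] -1.4557221703583196 [-9.00112350e+01 -9.73189535e-03  7.17187548e+01]
```

```bash
python3 -m jog '[{"rotation":[0,0,0],"travel":[0.3,0.9,0],"jaw":-1},{"rotation":[0,0,0],"travel":[0,0,0],"jaw":-1}]';python3 chk.py;python3 -m jog '[{"rotation":[0,0,0],"travel":[0.2,0.7,0],"jaw":-1},{"rotation":[0,0,0],"travel":[0,0,0],"jaw":-1}]';python3 chk.py
```

```text
time: 19.77
ee_pos: [0.6108, 0.2813, 0.0555]
tcp_rot: [-90.0, 0.0, 71.7]
wrist_force: [-1.1, -2.7, 0.0]
opening: 0.0355
[0.61083679 0.28131736 0.0554593 ] [ 77.20104015 -21.27207137] F [-2.9  0.2] 0.03332890928701948 [-9.00024564e+01  3.35884390e-02  7.17055926e+01]
time: 20.02
ee_pos: [0.6109, 0.2814, 0.0555]
tcp_rot: [-90.0, 0.1, 71.7]
wrist_force: [-2.6, -6.7, 1.8]
opening: 0.0356
[0.610857   0.28140911 0.05549938] [ 77.29448784 -21.26244729] F [-7.2  0.3] 1.7917502255905962 [-90.00303989   0.10093171  71.69045464]
```

```bash
python3 -m jog '[{"rotation":[0,0,0],"travel":[-0.4,-1.4,-4],"jaw":-1},{"rotation":[0,0,0],"travel":[0,0,-4],"jaw":-1},{"rotation":[0,0,0],"travel":[0,0,-2],"jaw":-1},{"rotation":[0,0,0],"travel":[0,0,0],"jaw":-1}]';python3 chk.py w13
```

```text
time: 20.52
ee_pos: [0.6108, 0.2811, 0.0461]
tcp_rot: [-90.0, -0.0, 71.7]
wrist_force: [-1.5, -2.3, 4.5]
opening: 0.0358
[0.61079863 0.2811118  0.04607624] [ 76.99389087 -21.30038506] F [-2.6  0.7] 4.522301327625226 [-9.00244727e+01 -3.84294752e-02  7.17290857e+01]
```

View pics/w13.png

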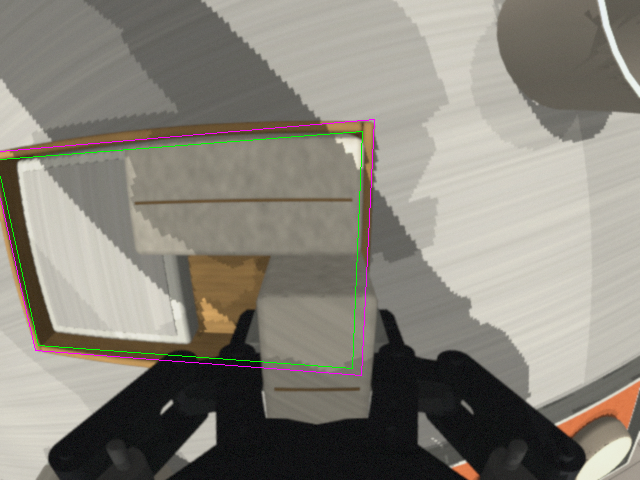

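```bash
python3 -m jog '[{"rotation":[0,0,0],"travel":[0,0,0],"jaw":1},{"rotation":[0,0,0],"travel":[0,0,0],"jaw":1},{"rotation":[0,0,0],"travel":[0,0,2],"jaw":1},{"rotation":[0,0,0],"travel":[0,0,25],"jaw":1},{"rotation":[0,0,0],"travel":[0,0,55],"jaw":1},{"rotation":[0,0,0],"travel":[0,0,55],"jaw":1}]'; python3 chk.py w14
```

```text
time: 21.32
ee_pos: [0.6104, 0.2808, 0.1838]
tcp_rot: [-90.0, 0.0, 71.7]
wrist_force: [1.6, 0.3, 1.4]
opening: 0.0855
[0.61038669 0.28080579 0.18376666] [ 76.57400757 -21.00536912] F [ 0.7 -1.4] 1.4289075626400187 [-8.99777181e+01  1.81527560e-02  7.17178904e+01]
```

View pics/w14.png

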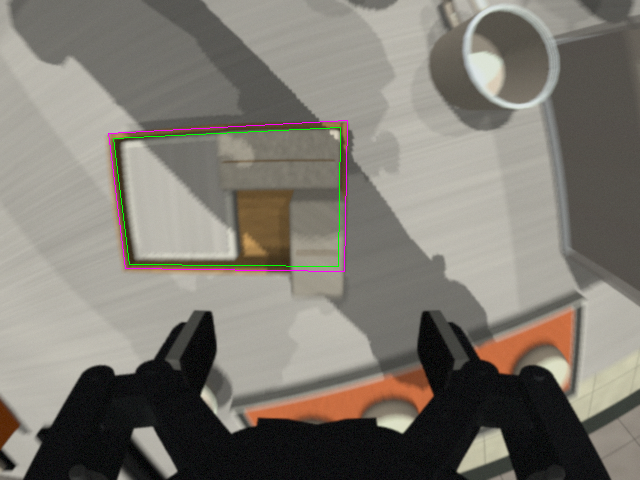

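The slim box stands at the end wall (290–345, 190–297), and the slot for the stout box is open. Now the stout box.

```bash
python3 -m jog '[{"rotation":[0,0,1.5],"travel":[-12.4,-58.4,2],"jaw":1},{"rotation":[0,0,1.5],"travel":[-12.4,-58.4,2],"jaw":1},{"rotation":[0,0,1.5],"travel":[-12.4,-58.4,2],"jaw":1},{"rotation":[0,0,1.5],"travel":[-12.4,-58.4,2],"jaw":1},{"rotation":[0,0,1.5],"travel":[-12.4,-58.4,2],"jaw":1},{"rotation":[0,0,1.5],"travel":[-12.4,-58.4,0],"jaw":1},{"rotation":[0,0,1.5],"travel":[-12.4,-58.4,0],"jaw":1},{"rotation":[0,0,1.5],"travel":[-12.4,-58.4,0],"jaw":1}]'; python3 -m jog '[{"rotation":[0,0,0],"travel":[-12.4,-58.4,0],"jaw":1},{"rotation":[0,0,0],"travel":[-12.4,-58.4,0],"jaw":1},{"rotation":[0,0,0],"travel":[0,0,0],"jaw":1},{"rotation":[0,0,0],"travel":[0,0,0],"jaw":1}]'
python3 -c "
from wfit import *
wfit('stout_box',(.487,-.3035,np.radians(174)),0,'w15')"
```

```text
time: 22.38
ee_pos: [0.5109, -0.1881, 0.1927]
tcp_rot: [-90.0, 0.0, 83.8]
wrist_force: [0.9, 0.2, 0.4]
opening: 0.0851
time: 22.88
ee_pos: [0.4866, -0.3031, 0.1923]
tcp_rot: [-90.0, -0.0, 83.7]
wrist_force: [0.7, -0.5, 0.1]
opening: 0.0853
stout_box 0.82 [316.8, 237.3] [316.57793792 226.03222342] 9100.0
fit [ 0.4877 -0.3026] 174.02557070745613 0.03420986856280974 tcp [ 0.4866022  -0.30309076  0.19232856] [-8.99952885e+01 -2.06799285e-02  8.36715529e+01]
```

View pics/w15o.png

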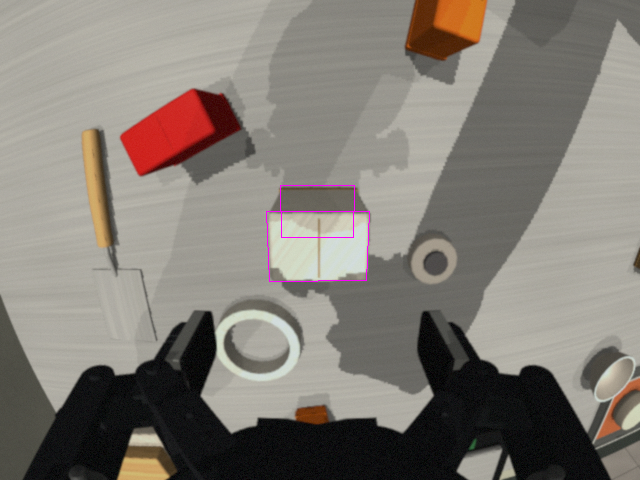

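```bash
python3 -m jog '[{"rotation":[0,0,0.3],"travel":[1,0.5,-50],"jaw":1},{"rotation":[0,0,0],"travel":[0,0,-45],"jaw":1},{"rotation":[0,0,0],"travel":[0,0,-38],"jaw":1},{"rotation":[0,0,0],"travel":[0,0,0],"jaw":1},{"rotation":[0,0,0],"travel":[0,0,0],"jaw":-1},{"rotation":[0,0,0],"travel":[0,0,0],"jaw":-1},{"rotation":[0,0,0],"travel":[0,0,0],"jaw":-1}]' 50;python3 - <<'E'
from h import *
cv2.imwrite("pics/w16.png",bot.camera("wrist")[:,:,::-1])
print(bot.get_obs()['ee_pos'],bot.get_obs()['opening'])
E
```

```text
time: 23.85
ee_pos: [0.4889, -0.3029, 0.0617]
tcp_rot: [-90.2, 0.1, 84.0]
wrist_force: [0.9, 2.3, 7.2]
opening: 0.0674
[ 0.48891652 -0.3029206   0.06173799] 0.06742299283169602
```

View pics/w16.png

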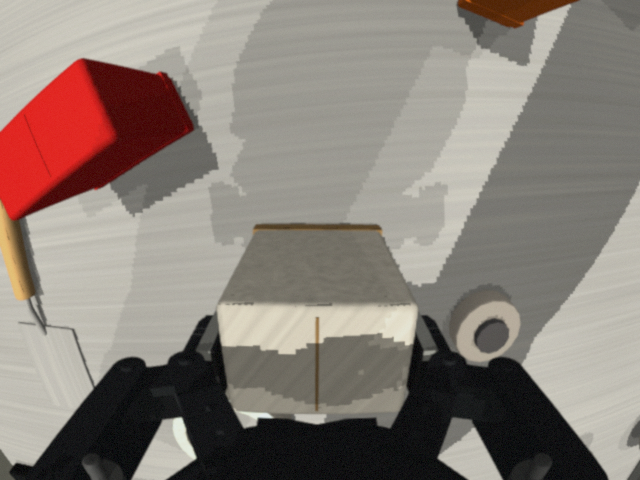

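```bash
python3 -m jog '[{"rotation":[0,0,0],"travel":[0,0,30],"jaw":-1},{"rotation":[0,0,0],"travel":[0,0,50],"jaw":-1},{"rotation":[0,0,7.8],"travel":[10.8,54.1,35],"jaw":-1},{"rotation":[0,0,7.8],"travel":[10.8,54.1,0],"jaw":-1},{"rotation":[0,0,7.8],"travel":[10.8,54.1,0],"jaw":-1},{"rotation":[0,0,7.8],"travel":[10.8,54.1,0],"jaw":-1},{"rotation":[0,0,7.8],"travel":[10.8,54.1,0],"jaw":-1},{"rotation":[0,0,7.8],"travel":[10.8,54.1,0],"jaw":-1}]';  python3 -m jog '[{"rotation":[0,0,7.8],"travel":[10.8,54.1,0],"jaw":-1},{"rotation":[0,0,7.8],"travel":[10.8,54.1,0],"jaw":-1},{"rotation":[0,0,7.8],"travel":[10.8,54.1,0],"jaw":-1},{"rotation":[0,0,7.5],"travel":[10.8,54.1,0],"jaw":-1},{"rotation":[0,0,0],"travel":[0,0,0],"jaw":-1},{"rotation":[0,0,0],"travel":[0,0,0],"jaw":-1}]'; python3 chk.py w17
```

```text
time: 24.9
ee_pos: [0.5524, 0.0214, 0.1739]
tcp_rot: [-90.1, 0.1, 131.1]
wrist_force: [1.3, -0.8, -1.7]
opening: 0.0674
time: 25.65
ee_pos: [0.5952, 0.236, 0.1731]
tcp_rot: [-90.0, 0.0, 161.7]
wrist_force: [-0.4, -0.2, -0.7]
opening: 0.0671
[0.59517525 0.23603303 0.173116  ] [ 29.28933752 -20.62154287] F [-0.3  0.4] -0.6721274515799668 [-8.99832681e+01  7.37647845e-03  1.61707789e+02]
```

View pics/w17.png

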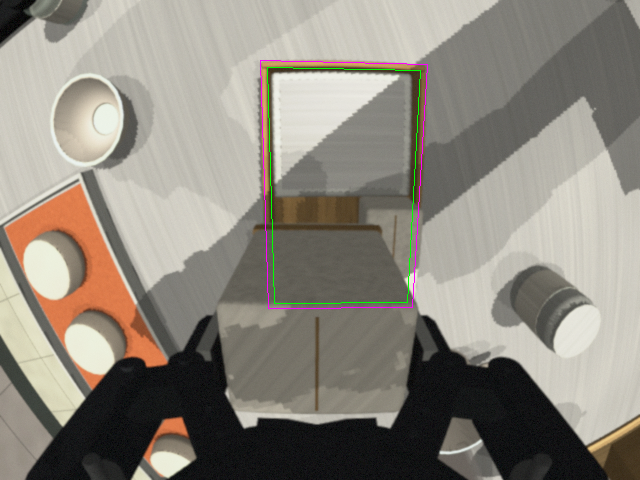

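```bash
python3 -m jog '[{"rotation":[0,0,0],"travel":[1.2,-0.4,-20],"jaw":-1},{"rotation":[0,0,0],"travel":[0,0,-20],"jaw":-1},{"rotation":[0,0,0],"travel":[0.6,1.9,0],"jaw":-1},{"rotation":[0,0,0],"travel":[0,0,0],"jaw":-1}]'; python3 chk.py;  python3 -m jog '[{"rotation":[0,0,0],"travel":[0.4,1.0,0],"jaw":-1},{"rotation":[0,0,0],"travel":[0,0,0],"jaw":-1}]'; python3 chk.py
```

```text
time: 26.2
ee_pos: [0.5974, 0.2371, 0.1341]
tcp_rot: [-90.0, 0.1, 161.7]
wrist_force: [1.1, 0.3, -1.4]
opening: 0.0675
[0.59737463 0.23706006 0.134145  ] [ 30.95501559 -22.38721466] F [ 0.7 -0.9] -1.4356683257297949 [-9.00465825e+01  5.71578441e-02  1.61656761e+02]
time: 26.45
ee_pos: [0.5977, 0.2387, 0.1337]
tcp_rot: [-90.0, 0.0, 161.7]
wrist_force: [-0.3, 1.2, -2.0]
opening: 0.0674
[0.59771497 0.2386754  0.1336672 ] [ 32.59552557 -22.20313742] F [1.1 0.6] -2.0022628979756156 [-9.00403729e+01  4.88365860e-02  1.61713365e+02]
```

```bash
python3 -m jog '[{"rotation":[0,0,0],"travel":[0.4,0.9,0],"jaw":-1},{"rotation":[0,0,0],"travel":[0,0,0],"jaw":-1}]'; python3 chk.py;  python3 -m jog '[{"rotation":[0,0,0],"travel":[0.3,0.9,0],"jaw":-1},{"rotation":[0,0,0],"travel":[0,0,0],"jaw":-1}]'; python3 chk.py; python3 -m jog '[{"rotation":[0,0,0],"travel":[0.3,0.9,0],"jaw":-1},{"rotation":[0,0,0],"travel":[0,0,0],"jaw":-1}]'; python3 chk.py w18
```

```text
time: 26.7
ee_pos: [0.5978, 0.2396, 0.1329]
tcp_rot: [-90.0, 0.0, 161.7]
wrist_force: [0.4, -0.2, -2.8]
opening: 0.0673
[0.59784653 0.23958648 0.1329036 ] [ 33.5018355  -22.04197308] F [-0.1 -0.4] -2.7835537279114457 [-9.00006437e+01  6.75871923e-04  1.61727214e+02]
time: 26.95
ee_pos: [0.5981, 0.2404, 0.1328]
tcp_rot: [-90.0, -0.0, 161.7]
wrist_force: [-0.6, -0.2, -1.3]
opening: 0.0672
[0.59812024 0.24042052 0.1328452 ] [ 34.37963067 -22.03996033] F [-0.3  0.5] -1.3476703830427643 [-8.99964772e+01 -2.16442068e-03  1.61723294e+02]
time: 27.2
ee_pos: [0.5984, 0.2411, 0.1329]
tcp_rot: [-90.0, -0.0, 161.7]
wrist_force: [-1.0, -1.8, -0.7]
opening: 0.0677
[0.59835229 0.24107226 0.13289151] [ 35.07127255 -22.05562385] F [-2.   0.4] -0.6725334800739872 [-8.99732679e+01 -1.89129349e-03  1.61713662e+02]
```

View pics/w18.png

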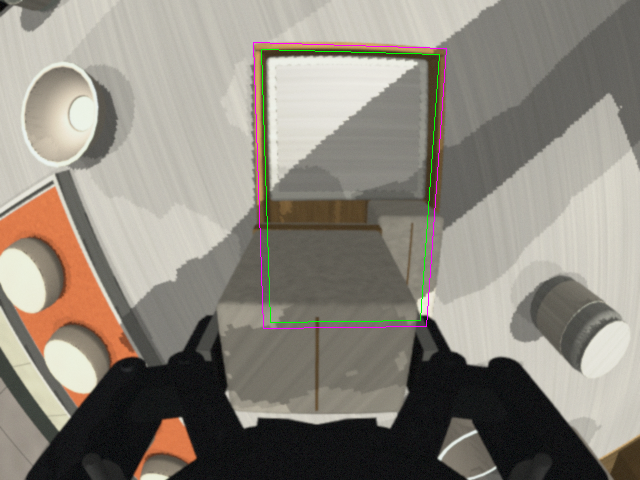

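```bash
python3 -m jog '[{"rotation":[0,0,0],"travel":[-0.5,-1.6,0],"jaw":-1},{"rotation":[0,0,0],"travel":[0,0,-8],"jaw":-1},{"rotation":[0,0,0],"travel":[0,0,-8],"jaw":-1},{"rotation":[0,0,0],"travel":[0,0,0],"jaw":-1}]'; python3 chk.py;  python3 -m jog '[{"rotation":[0,0,0],"travel":[0,0,-8],"jaw":-1},{"rotation":[0,0,0],"travel":[0,0,-8],"jaw":-1},{"rotation":[0,0,0],"travel":[0,0,0],"jaw":-1}]'; python3 chk.py w19
```

```text
time: 27.75
ee_pos: [0.5974, 0.2395, 0.1156]
tcp_rot: [-89.9, -0.1, 161.7]
wrist_force: [0.4, -0.5, -1.4]
opening: 0.0674
[0.59741864 0.23954151 0.11558833] [ 33.32478457 -21.64984045] F [-0.3 -0.5] -1.4043000891520436 [-8.99392640e+01 -8.09979303e-02  1.61723866e+02]
time: 28.12
ee_pos: [0.5975, 0.2395, 0.0998]
tcp_rot: [-89.9, -0.1, 161.7]
wrist_force: [-0.7, 0.7, -1.5]
opening: 0.0675
[0.59746196 0.23948651 0.09978531] [ 33.28616017 -21.70823641] F [0.5 0.9] -1.4877786730241356 [-8.99426727e+01 -6.91390234e-02  1.61719651e+02]
```

View pics/w19.png

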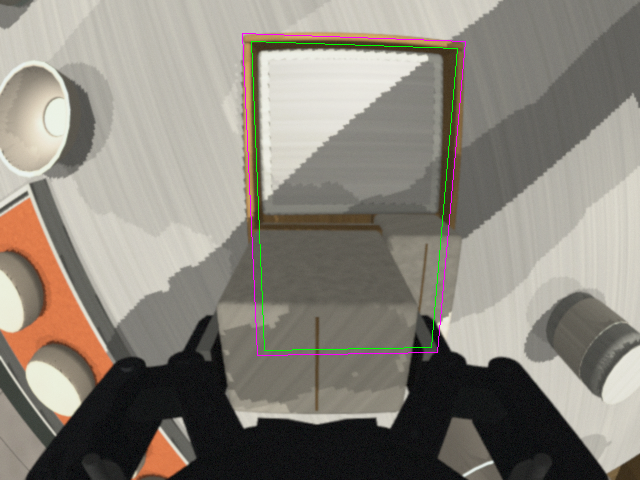

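```bash
python3 -m jog '[{"rotation":[0,0,0],"travel":[0.2,0,-5],"jaw":-1},{"rotation":[0,0,0],"travel":[0,0,-5],"jaw":-1},{"rotation":[0,0,0],"travel":[0,0,0],"jaw":-1}]'; python3 chk.py;  python3 -m jog '[{"rotation":[0,0,0],"travel":[0,0,-4],"jaw":-1},{"rotation":[0,0,0],"travel":[0,0,-4],"jaw":-1},{"rotation":[0,0,0],"travel":[0,0,0],"jaw":-1}]'; python3 chk.py w20
```

```text
time: 28.55
ee_pos: [0.5979, 0.2396, 0.0903]
tcp_rot: [-90.0, -0.0, 161.7]
wrist_force: [0.8, -0.5, -1.1]
opening: 0.0673
[0.59787027 0.23955294 0.09025091] [ 33.47743832 -22.07503932] F [-0.2 -0.9] -1.1107921566760668 [-8.99674134e+01 -3.89934854e-02  1.61717954e+02]
time: 28.92
ee_pos: [0.5979, 0.2396, 0.0824]
tcp_rot: [-90.0, -0.0, 161.7]
wrist_force: [-0.1, -0.9, -2.3]
opening: 0.0672
[0.5978888  0.23959849 0.08236188] [ 33.52650399 -22.07833183] F [-0.8 -0.2] -2.270844079045671 [-8.99733481e+01 -3.33801132e-02  1.61720788e+02]
```

View pics/w20.png

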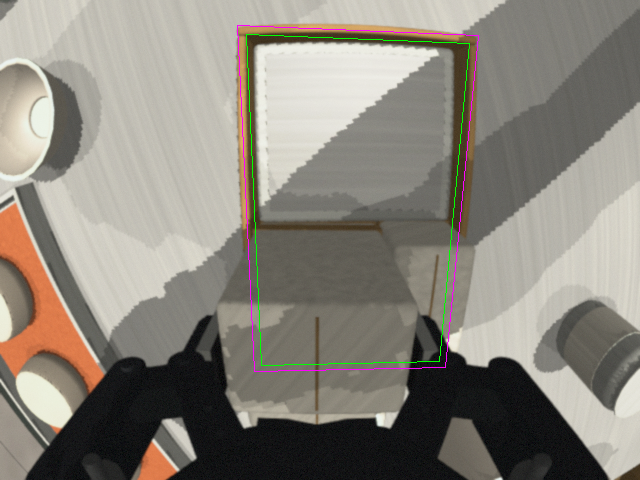

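```bash
python3 -m jog '[{"rotation":[0,0,0],"travel":[0,0,-5],"jaw":-1},{"rotation":[0,0,0],"travel":[0,0,-5],"jaw":-1},{"rotation":[0,0,0],"travel":[0,0,-4],"jaw":-1},{"rotation":[0,0,0],"travel":[0,0,0],"jaw":-1}]'; python3 chk.py;  python3 -m jog '[{"rotation":[0,0,0],"travel":[0,0,-1.5],"jaw":-1},{"rotation":[0,0,0],"travel":[0,0,-1],"jaw":-1},{"rotation":[0,0,0],"travel":[0,0,0],"jaw":-1}]'; python3 chk.py w21
```

```text
time: 29.48
ee_pos: [0.5979, 0.2396, 0.0683]
tcp_rot: [-90.0, -0.0, 161.7]
wrist_force: [0.1, 0.1, -1.4]
opening: 0.0676
[0.59788886 0.23962259 0.06833212] [ 33.5494046  -22.07082555] F [ 0.1 -0.1] -1.4320597214097999 [-8.99757736e+01 -3.53065696e-02  1.61719537e+02]
time: 29.85
ee_pos: [0.5982, 0.2397, 0.0668]
tcp_rot: [-90.0, 0.0, 161.7]
wrist_force: [-1.2, -0.2, 1.7]
opening: 0.0672
[0.5981977  0.2396792  0.06679354] [ 33.70013273 -22.3462693 ] F [-0.6  1.1] 1.6866081167485438 [-9.00139923e+01  2.13485732e-02  1.61717174e+02]
```

View pics/w21.png

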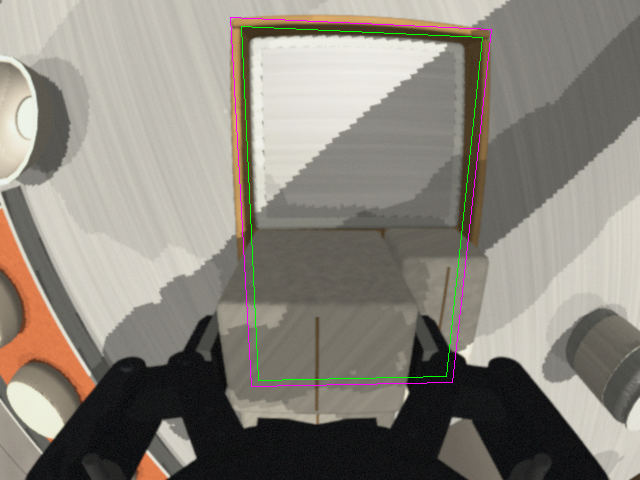

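Floor contact at z 0.0668, right on the expected value. Releasing and retreating straight up.

```bash
python3 -m jog '[{"rotation":[0,0,0],"travel":[0,0,0],"jaw":1},{"rotation":[0,0,0],"travel":[0,0,0],"jaw":1},{"rotation":[0,0,0],"travel":[0,0,0],"jaw":1},{"rotation":[0,0,0],"travel":[0,0,20],"jaw":1},{"rotation":[0,0,0],"travel":[0,0,50],"jaw":1},{"rotation":[0,0,0],"travel":[0,0,50],"jaw":1},{"rotation":[0,0,0],"travel":[-50,-20,20],"jaw":1},{"rotation":[0,0,0],"travel":[-50,-20,0],"jaw":1}]'; python3 -m jog '[{"rotation":[0,0,0],"travel":[-55,-20,0],"jaw":1},{"rotation":[0,0,0],"travel":[-55,-20,0],"jaw":1},{"rotation":[0,0,0],"travel":[0,0,0],"jaw":1}]'; python3 - <<'E'
from h import *
P={n:bot.camera_params(n) for n in("top","scene")}
box=dict(flat_tin=(-.044,-.001),low_box=(.0505,.035),slim_box=(.077,-.0218),stout_box=(.033,-.0222))
for n,c in (("top",(165,165,120,100)),("scene",(340,200,140,120))):
    im=bot.camera(n)[:,:,::-1];S=5;v=cv2.resize(im,None,fx=S,fy=S,interpolation=cv2.INTER_CUBIC);raw=v.copy()
    for t,l in box.items():
        q=((proj(corners(*toworld(l),YAW,DIM[t],.005),P[n])+.5)*S).astype(int)
        for a,b in[(4,5),(5,6),(6,7),(7,4)]: cv2.line(v,tuple(map(int,q[a])),tuple(map(int,q[b])),(255,0,255),1)
    x,y,w,h=[S*k for k in c]; cv2.imwrite(f"pics/end_{n}.png",v[y:y+h,x:x+w])
    cv2.imwrite(f"pics/endfull_{n}.png",im)
print(bot.get_obs()['time'])
E
```

```text
time: 30.9
ee_pos: [0.4981, 0.1997, 0.2096]
tcp_rot: [-90.2, 0.2, 161.7]
wrist_force: [0.3, 0.0, 1.0]
opening: 0.0852
time: 31.28
ee_pos: [0.3856, 0.1587, 0.2089]
tcp_rot: [-90.1, 0.2, 161.7]
wrist_force: [0.8, 0.2, -0.4]
opening: 0.0854
31.375
```

View pics/end_top.png

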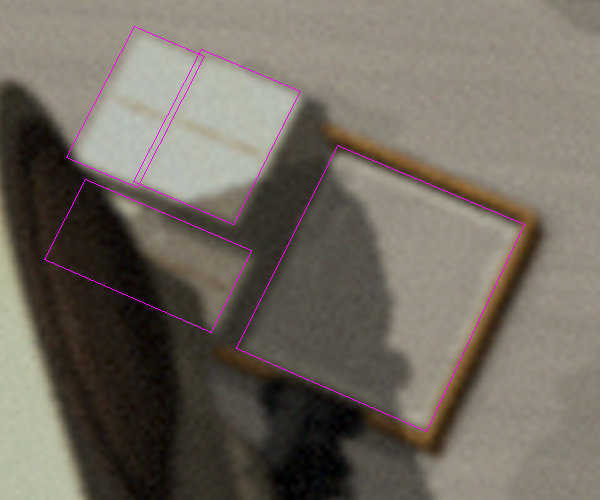

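View pics/end_scene.png

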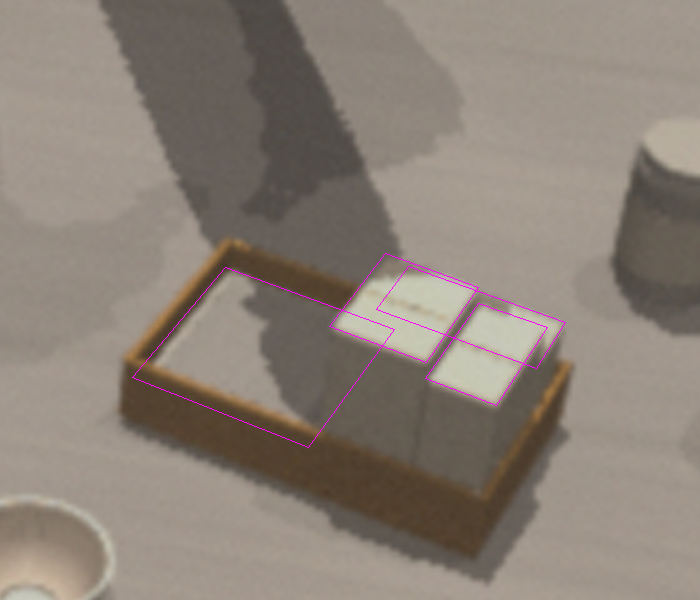

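View pics/endfull_scene.png

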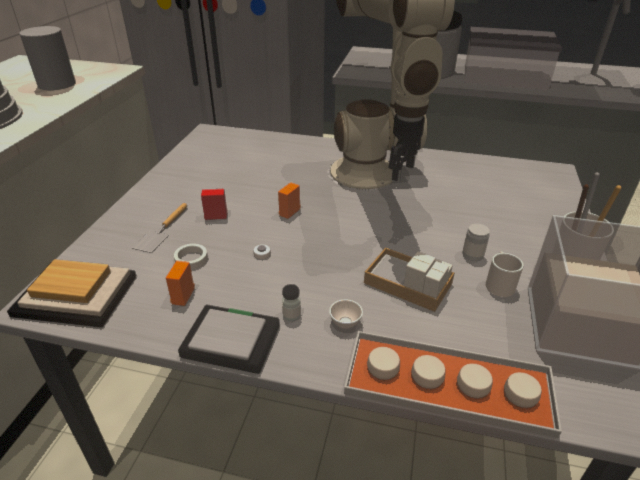

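The end views agree. The tops of the slim and stout boxes lie on the predicted outlines for boxes standing on the floor, at about (75–300, 27–225) in the top crop. The low box's visible end and the tin at its wall also match, and the bystanders look unmoved.

```bash
python3 -c "
from workcell import bot
print(bot.job_done(), bot.get_obs()['time'])"
```

```text
the job is handed in; nothing more can be done
the job is handed in; nothing more can be done
```

I packed the carton and handed the job in at about 31 s of the 72 s allowed; no verdict was reported.

- **Tin:** I pushed it against the −x end wall until contact showed (11.5 N). The fingers stopped within 0.5 mm of the position expected for the tin at the wall.
- **Boxes:** I placed the low box along the +y wall, the slim box at the +x end and the stout box between the slim box and the tin. I lined each one up by light touches on the walls or neighbouring boxes, with side forces of about 7 N at most. Floor contact showed clearly in the force for the slim and stout boxes. For the low box it was judged from height only, to within about 0.5 mm.

**Last checks:**
- **Slim and stout boxes:** the final top and scene pictures show them upright at floor height, within about 1 px of their predicted outlines.
- **Tin and low box:** the tin matches in the top view. In the scene view the front wall hides part of its outline. The arm and the taller boxes partly hid the low box, so only its visible end was confirmed there; I saw it fully seated in the wrist view earlier.
- **Bystanders:** they looked unmoved by eye; I did not measure them.
- **Disagreement:** the touches put the carton about 1 mm in y and 0.5 mm in x from the camera fit, which I allowed for when placing.

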